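# Press the lid home with the bench ratchet press

### The job

A tin whose press-in lid still stands proud waits in the recess of the press's drawn-out sliding plate. Push the plate in to its stop, so that the tin stands under the ram, then swing the ratchet lever up and down until the lid is pressed fully home, feeling the lever and stopping as soon as it goes stiff, because pressing on dents the tin. Leave the tin there under the ram, let go of the lever, and leave everything else where it stands.

Things in the scene. Friction and masses are not known exactly. Their poses are not given: they have to be found in the camera images.
- press: Grey cast bench ratchet press, fixed on the table. Origin on the table under the vertical ram axis; -x is its front (to the robot, give or take its yaw), +y its lever side, -y the side to which the sliding plate comes out. Head: x -47 to 138, y -30 to 30, z 170 to 262 mm. Column: x 78 to 138 mm. Slideway: x -62 to 62, y -210 to 55, z up to 38 mm.
- shaft (a point): On the axis of the lever and ratchet wheel (along the press's y), in the plane in which the lever swings: press x 28, y 66, z 215 mm. Lever at angle a: a point r out on it lies r*cos(a) to the press's -x from here and r*sin(a) below. Hub, wheel and pawls fill about 65 mm round the axis; the lever's tail with a steel balance ball reaches 111 mm behind it.
- ram: Square steel ram (28 mm) in the head, its top 360 mm above the table; the wheel drives it down, 5.0 mm a notch. Below it a rubber-faced steel disc, 50 mm across, whose underside is 119 to 126 mm above the table at the start (screwed to another setting each time). A spring lifts the ram back, but only to the last notch the holding pawl has caught. Pressing the tin with over 170 N dents it.
- wheel (a joint): Angle of the ratchet wheel (20 teeth, 80 mm across, beside the head on the lever side), rad: about 0 at the start, grows by 0.314 a notch as the ram goes down. The lid is home after roughly 1.2 to 1.7 rad, depending on the disc's setting.
- lever (a joint): Angle of the ratchet lever, rad: 0 = level, positive = grip end down, stops at -0.5 and 0.5. Stays where it is left. Downward it turns the wheel, upward it clicks back over the teeth (up to 5 N at the grip). It picks the wheel up at about -0.33, so a swing from -0.42 to 0.42 gains two notches.
- grip (a point): Middle of the lever's black rubber grip, on its axis, 170 mm from the shaft axis; round, 26 mm thick, 100 mm long, along the lever. Pushing down takes 1 to 3 N here with the ram free, 7 to 8 N while the lid slides in; once it is home the load climbs about 0.9 N per mm. 11 N is enough; some 17 N dents the tin.
- slide (a joint): Travel of the sliding plate (m): 0 = fully out to the press's -y side, as at the start; 0.130 = home against its stop, with the recess centred under the ram. It moves along the press's +y with about 3 N of friction and stays where it is left.
- nest (a point): Centre of the floor of the round recess in the sliding plate; moves with the plate. The recess is 62.5 mm across, 8 mm deep, its floor 34 mm above the table; the plate is 96 x 100 x 16 mm.
- knob (a point): Middle of the upright black push knob at the plate's outer end, 68 mm to the -y side of the recess centre and 86 mm above the table: 24 mm thick and 20 mm high, on a 14 mm stem.
- tin: The tin to close, standing in the recess of the plate, its lid 6 to 12 mm proud: plain steel with a pale paper band, 58 mm across, 62 mm high without the lid, about 0.35 kg. Origin at the centre of its underside, z up.
- lid_top (a point): Centre of the top of that tin's lid (51 mm across, 3 mm thick, its plug already started in the mouth). Fully home its top is 65 mm above the tin's underside; it slides in under about 60 N and stays where it is pressed to.
- tin_b: Closed tin, same size, lid home: top 65 mm high. Origin at the centre of its underside. Not to be disturbed.
- tin_c: Closed tin like tin_b. Not to be disturbed.
- bombs: Clear acrylic stand 85 x 85 mm with two bath bombs, 126 mm high; origin at the centre of its underside. Not to be disturbed.
- bowl: Steel mixing bowl, 184 mm across and 75 mm high, standing on a black kitchen scale; origin at the centre of its underside. Not to be disturbed.
- mould_a: Half of a steel ball mould lying dome up, 82 mm across its flange, 34 mm high; origin at the centre of its underside. Not to be disturbed.
- mould_b: Like mould_a. Not to be disturbed.
- scoop: Spoon with a black handle, 220 mm long, lying flat; origin under its middle, x towards the bowl of the spoon. Not to be disturbed.
Mind the look-alikes: they are no part of the job. Leave any yellow look-alike of the tin alone.

How it is judged:
By the outcome, as a careful person would: the job done as asked, in the order asked, and still so for the second after the job is handed in, with the robot touching nothing.
It also fails if it takes over 66 s, if anything falls off the work surface, if the arm or the gripper's body presses on something with over 40 N, if the wrist force passes 120 N, or if a joint passes its speed limit or range.

### The arm

A 6-joint arm with a two-finger parallel gripper is mounted at the origin on the work surface. World frame = base frame: x ahead of the robot, y to its left, z up, the work surface at z = 0. Lengths are in m, angles in rad, forces in N, time in s.
With the tool pointing down it reaches from about 0.2 to 0.875 m from the base axis. Payload 3.4 kg.
Tool frame: the origin (TCP) lies at the very end of the fingers, on their centre line; the grasp point (between the pads) lies 19 mm behind it; y points along the fingers, z is the direction in which the jaws open and shut, and the axes are right-handed (so a half turn about y gives the same grasp; the last joint's range is limited). The gripper opens to 94 mm and grips with 3 to 60 N. Pads are 16 mm wide; open, the fingers measure 119 mm over their backs; the gripper's body (75 mm by 177 mm) begins 78 mm behind the grasp point.
Start: joints at [1.173, 0.276, 1.505, -0, 1.361, -0.121], TCP at [0.157, 0.553, 0.205] pointing down, gripper open.
Joint ranges: [-2.89, 2.89], [-0.75, 2.08], [0.22, 2.7], [-1.18, 4.32], [0.11, 2.71], [-2.7, 2.7]. Speed limits (rad/s): [2.57, 2.57, 3.14, 3.14, 3.14, 3.14].

### API

Orientations are given as a unit quaternion [x, y, z, w].
In Python, from cell import arm gives the robot as it stands.
- The arm moves only by the tool carry_out, never from a script. Its argument "rows" is a list that holds one entry, the list of rows, each a list of 5 numbers: the shift along the tool's x, y, z normalised to -1 to 1, where 1 is 40 cm, then the turn about the tool's y normalised to -1 to 1, where 1 is pi/4 rad, then the gripper's target within -1 to 1 (fully open at 1, half-way at 0, shut at -1). A call has 1 to 8 rows; each row is the pose to reach, as a shift and turn from the pose commanded when the call began, along the tool's axes at that moment; what a row does not reach only later rows make up. A row lasts 1/10 s, in which the tool goes at most 50 mm and 8.59 degrees, less where a joint would pass 70% of its speed; a pose out of reach is approached as far as the arm can. A call with a number of a shift or a turn outside -1 to 1 is refused whole. A call with a gripper value outside its range is refused whole. The fingers move at their own pace and stop on an object; the grip force is fixed at half the most. Time passes only in rows, so rows that repeat a pose let the fingers close. It gives the time, the measured TCP pose, the force and the opening at its end, in the units of the state.
- arm.read_state(): the state, without advancing time (a new reading comes with each control period).
- arm.get_image(name): name is "scene" or "side" or "wrist"; returns (picture, depth): 384x512x3 uint8, red, green, blue; 384x512 float32, m along the optical axis (not along the pixel's ray), 0 where there is no reading.
- arm.get_calibration(name): a dict with "fx", "fy", "cx", "cy" (pixels), "T" (4x4, takes a point from camera to world coordinates). Camera axes: x right, y down, z forward; pixel columns grow to the right and rows downward; lengths in m; the calibration is good to about 2 mm. A picture is of the moment at which its call begins: read the wrist's pose just before it. get_calibration takes no time and is no camera call; for the wrist camera it gives the pose at the moment of the call.
- arm.hand_in(): hands the job in, once; it reports no verdict.
The state is a dict: "clock": time; "joint_positions": joint angles; "dq": joint speeds; "effort": joint torques, N m; "eef_pos": TCP position; "orientation": TCP orientation; "force": force on the tool from outside, world axes, zero at the start; "ft_torque": the same for the moment, N m; "width": finger opening in m.
Only numpy, scipy, OpenCV 4.12 (cv2) and the standard library are available. Lean on these libraries where they do the work, as an engineer would, in place of code of your own. Each camera call takes 0.05 s, during which the arm holds its last target.

## Working session

There is one attempt and no reset: what is moved stays moved. The work goes in short steps, Python scripts to look and compute and a tool call to move; the robot and the scene stay as the last step left them, time stands still between calls to the robot, and variables do not carry over. Pictures are saved under pics/ and viewed, and the job is handed in when it is done.

Besides the shell and the picture viewer there is one more tool, called as name([rows], argument=value, ...), one row to a line, values as JSON. carry_out: Moves the arm, as the interface text tells. Scaled input: -1 to 1 covers 40 cm each way for a shift and pi/4 rad each way for a turn. Its arguments: {"type":"object","properties":{"rows":{"type":"array","items":{"type":"array","items":{"type":"array","items":{"type":"number","minimum":-1,"maximum":1}}}}},"required":["rows"]}

```bash
mkdir -p pics; ls; python3 - <<'E'
from cell import arm
import cv2,numpy as np
s=arm.read_state(); print(s)
for n in ["scene","side"]:
    im,d=arm.get_image(n); cv2.imwrite(f"pics/{n}0.png",im[:,:,::-1]); np.savez(f"pics/{n}0.npz",im=im,d=d)
    c=arm.get_calibration(n); print(n,c)
E
```

```text
pics
{'clock': 0.0, 'joint_positions': array([ 1.17301025e+00,  2.76576609e-01,  1.50611620e+00, -3.00133320e-05,
        1.36067069e+00, -1.20983006e-01]), 'dq': array([-8.77979032e-05,  1.76643497e-03, -7.00329257e-04,  6.65759543e-04,
       -1.97325056e-03,  4.39206640e-03]), 'effort': array([ 3.00041602e-04, -4.04572964e+01, -2.37235397e+01,  7.02166278e-02,
        3.41867271e-02, -1.25324555e-04]), 'eef_pos': array([0.15692618, 0.55259187, 0.20462196]), 'orientation': array([ 0.70095311, -0.09770084,  0.09739974, -0.6997375 ]), 'force': array([ 0.29683293, -0.1218423 , -0.49337659]), 'ft_torque': array([ 0.04498039,  0.02298501, -0.02472407]), 'width': 0.09407637289630082}
scene {'fx': 372.73972021408673, 'fy': 372.73972021408673, 'cx': 256.3329090422991, 'cy': 188.5775053660425, 'T': array([[ 0.01201766,  0.67990378, -0.73320285,  1.51872411],
       [ 0.99977063,  0.0048294 ,  0.02086522,  0.00545853],
       [ 0.01772727, -0.73328543, -0.6796898 ,  1.02285032],
       [ 0.        ,  0.        ,  0.        ,  1.        ]])}
side {'fx': 372.17740329587207, 'fy': 372.17740329587207, 'cx': 258.0223559288379, 'cy': 192.28659354132557, 'T': array([[ 7.47104402e-01, -3.77902994e-01,  5.46831180e-01,
         2.68005190e-04],
       [-6.64213560e-01, -3.92749626e-01,  6.36056662e-01,
        -6.79882419e-01],
       [-2.55999752e-02, -8.38413417e-01, -5.44433268e-01,
         7.32855596e-01],
       [ 0.00000000e+00,  0.00000000e+00,  0.00000000e+00,
         1.00000000e+00]])}
```

View pics/scene0.png

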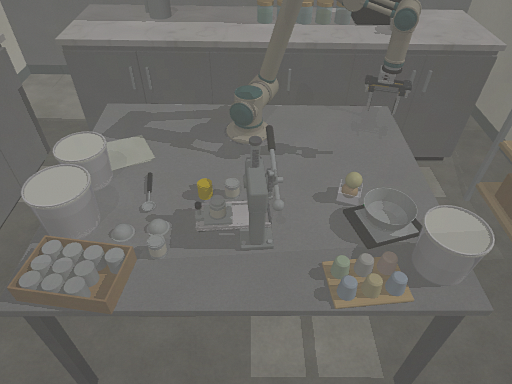

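View pics/side0.png

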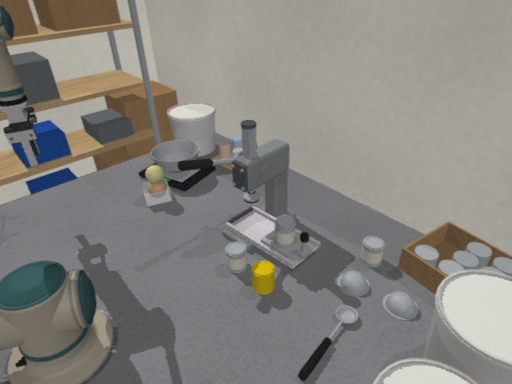

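The scene view shows the press near (258,200): its lever has the grip at (270,138) and the ball at (278,205), and the plate is out to the left with the knob near (198,206). I'll crop in closer.

```bash
python3 - <<'E'
import cv2,numpy as np
for n,(x0,x1,y0,y1) in {"scene":(185,295,115,255),"side":(165,335,110,270)}.items():
    im=np.load(f"pics/{n}0.npz")["im"][y0:y1,x0:x1,::-1]
    k=min(800/(x1-x0),600/(y1-y0)); k=int(k*10)/10
    o=cv2.resize(im,None,fx=k,fy=k,interpolation=cv2.INTER_CUBIC); print(n,k,o.shape); o=cv2.convertScaleAbs(o,alpha=1.5)
    cv2.imwrite(f"pics/{n}0c.png",o)
E
```

```text
scene 4.2 (588, 462, 3)
side 3.7 (592, 629, 3)
```

View pics/scene0c.png

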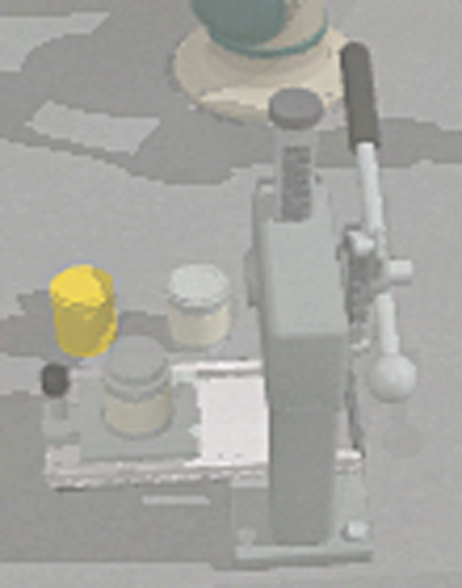

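View pics/side0c.png

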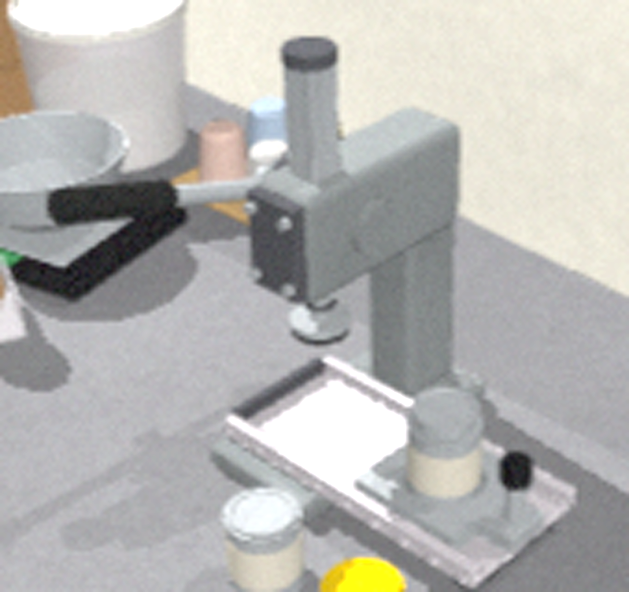

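```bash
cat > h.py <<'E'
import numpy as np
from cell import arm
C={n:arm.get_calibration(n) for n in ("scene","side")}
def ray(n,u,v):
    c=C[n]; d=c["T"][:3,:3]@np.array([(u-c["cx"])/c["fx"],(v-c["cy"])/c["fy"],1]); return c["T"][:3,3],d/np.linalg.norm(d)
def plane(n,u,v,z):
    o,d=ray(n,u,v); return o+d*(z-o[2])/d[2]
def tri(p):
    A=np.zeros((3,3));b=np.zeros(3); R=[ray(n,*uv) for n,uv in p]
    for o,d in R:
        P=np.eye(3)-np.outer(d,d);A+=P;b+=P@o
    x=np.linalg.solve(A,b); return x,[np.linalg.norm((np.eye(3)-np.outer(d,d))@(x-o)) for o,d in R]
def S(u,v): return ("scene",(185+u/4.2,115+v/4.2))
def D(u,v): return ("side",(165+u/3.7,110+v/3.7))
E
python3 - <<'E'
from h import *
np.set_printoptions(precision=4,suppress=True)
for nm,a,b,z in [("ramtop",S(297,98),D(309,46),.36),("knob",S(54,380),D(516,470),.086),("lid",S(137,357),D(446,404),.107),("disc?",None,D(319,332),.122),
 ("grip ends far",S(355,50),D(55,205),None),("grip near",S(367,147),D(177,196),None),("gripmid",S(360,98),D(114,201),None),("ball",S(393,378),None,.2)]:
    if a and b: print(nm,*tri([a,b]))
    if z:
        for q in (a,b):
            if q: print("   ",q[0],plane(q[0],*q[1],z))
# frame edges depth check: plate blob black knob
E
```

```text
ramtop [0.5794 0.0254 0.3597] [np.float64(0.0018698274312829452), np.float64(0.0018698274312830036)]
    scene [0.5774 0.0266 0.36  ]
    side [0.5779 0.0214 0.36  ]
knob [ 0.5952 -0.173   0.084 ] [np.float64(0.0004911998654587397), np.float64(0.0004911998654589297)]
    scene [ 0.5969 -0.1722  0.086 ]
    side [ 0.5935 -0.1751  0.086 ]
lid [ 0.5921 -0.1032  0.1077] [np.float64(0.0012357648413808214), np.float64(0.0012357648413808553)]
    scene [ 0.5904 -0.1023  0.107 ]
    side [ 0.5929 -0.1039  0.107 ]
    side [0.5729 0.0177 0.122 ]
grip ends far [0.3943 0.0792 0.281 ] [np.float64(4.5545253117896304e-05), np.float64(4.554525311793443e-05)]
grip near [0.4942 0.0843 0.2504] [np.float64(0.0032564876761558155), np.float64(0.003256487676155845)]
gripmid [0.442  0.0821 0.2649] [np.float64(0.00021607852361255997), np.float64(0.0002160785236126267)]
    scene [0.7056 0.0989 0.2   ]
```

```bash
cat >> h.py <<'E'
from scipy.spatial.transform import Rotation as Ro
np.set_printoptions(precision=4,suppress=True)
YAW=np.arctan2(.0170,.199); O=np.array([.5785,.0250,0]); PX=np.array([np.cos(YAW),np.sin(YAW),0]); PY=np.array([-np.sin(YAW),np.cos(YAW),0])
def P(x,y,z): return O+PX*x/1000+PY*y/1000+np.array([0,0,z/1000])
SH=P(28,66,215)
def G(a,r=.17): return SH-PX*r*np.cos(a)-np.array([0,0,r*np.sin(a)])
def sh(target,start=None):
    s=arm.read_state(); R=Ro.from_quat(s["orientation"]).as_matrix(); p=s["eef_pos"] if start is None else start
    return R.T@(np.array(target)-p)/.4
def st():
    s=arm.read_state(); R=Ro.from_quat(s["orientation"]).as_matrix()
    print(s["clock"],"p",s["eef_pos"],"x",R[:,0],"z",R[:,2],"F",s["force"],"M",s["ft_torque"],"w",s["width"],"q",s["joint_positions"])
E
python3 - <<'E'
from h import *
st(); print(YAW, "knob",P(0,-198,86),"shaft",SH,[G(a) for a in(-.42,-.3,0,.42)])
for t in [(.3,.25,.4),(.3,-.2,.4)]: print(sh(t))
E
```

```text
0.1 p [0.1569 0.5527 0.2047] x [ 0.9619 -0.2733 -0.0002] z [ 0.2733  0.9619 -0.0016] F [ 0.0716 -0.192   0.2218] M [ 0.0133  0.0066 -0.0139] w 0.094206169747818 q [ 1.173   0.2765  1.506   0.      1.3607 -0.121 ]
0.08522023097212908 knob [ 0.5954 -0.1723  0.086 ] shaft [0.6008 0.0931 0.215 ] [array([0.4461, 0.0799, 0.2843]), array([0.439 , 0.0793, 0.2652]), array([0.4314, 0.0787, 0.215 ]), array([0.4461, 0.0799, 0.1457])]
[ 0.5507 -0.4873 -0.6309]
[ 0.8581 -0.4857 -1.7131]
```

carry_out([
  [[0.55,-0.487,-0.63,1,-1],[0.55,-0.487,-0.63,1,-1],[0.55,-0.487,-0.63,1,-1],[0.55,-0.487,-0.63,1,-1],[0.55,-0.487,-0.63,1,-1],[0.55,-0.487,-0.63,1,-1],[0.55,-0.487,-0.63,1,-1],[0.55,-0.487,-0.63,1,-1]],
])

```text
clock: 0.9
eef_pos: [0.3004, 0.2485, 0.4017]
orientation: [-0.609, 0.358, -0.359, 0.61]
force: [0.4, 1.2, 0.5]
width: 0.0337
```

```bash
python3 - <<'E'
from h import *
st(); print(sh((.32,-.15,.4)))
E
```

```text
0.9 p [0.3004 0.2485 0.4017] x [ 0.486  -0.874   0.0006] z [0.874  0.486  0.0016] F [0.4459 1.1681 0.492 ] M [-0.0295 -0.0139 -0.0218] w 0.03365997294111582 q [ 0.5128 -0.0659  1.4309 -0.0007  1.775   0.0051]
[ 0.8945  0.0042 -0.4414]
```

carry_out([
  [[0.895,0,-0.44,0.54,-1],[0.895,0,-0.44,0.54,-1],[0.895,0,-0.44,0.54,-1],[0.895,0,-0.44,0.54,-1],[0.895,0,-0.44,0.54,-1],[0.895,0,-0.44,0.54,-1],[0.895,0,-0.44,0.54,-1],[0.895,0,-0.44,0.54,-1]],
])

```text
clock: 1.7
eef_pos: [0.3198, -0.1497, 0.4002]
orientation: [-0.52, 0.479, -0.479, 0.521]
force: [0.3, 0.9, 0.1]
width: 0.0008
```

```bash
python3 - <<'E'
from h import *
st(); print(sh(P(0,-245,250))); print(np.arctan2(*Ro.from_quat(arm.read_state()["orientation"]).as_matrix()[[1,0],0]))
E
```

```text
1.7 p [ 0.3198 -0.1497  0.4002] x [ 0.0834 -0.9965 -0.0001] z [0.9965 0.0834 0.0006] F [0.3367 0.92   0.0703] M [-0.1317  0.0209  0.0023] w 0.0007967284422402043 q [-0.6364 -0.1249  1.4852  0.0005  1.7809 -0.7198]
[0.2312 0.3758 0.6818]
-1.4872622126914108
```

carry_out([
  [[0.23,0.376,0.68,0,-1],[0.23,0.376,0.68,0,-1],[0.23,0.376,0.68,0,-1],[0.23,0.376,0.68,0,-1],[0.23,0.376,0.68,0,-1],[0.23,0.376,0.68,0,-1],[0.23,0.376,0.68,0,-1],[0.23,0.376,0.68,0,-1]],
])

```text
clock: 2.5
eef_pos: [0.6005, -0.2166, 0.2454]
orientation: [0.521, -0.48, 0.476, -0.52]
force: [-0.5, 0.9, 1.1]
width: 0.0001
```

```bash
python3 - <<'E'
from h import *
import cv2
st(); print(sh(P(0,-245,66)))
for n in("side","wrist"):
    im,d=arm.get_image(n); cv2.imwrite(f"pics/{n}1.png",im[:,:,::-1])
E
```

```text
2.5 p [ 0.6005 -0.2166  0.2454] x [ 0.0849 -0.9964 -0.0033] z [ 0.9964  0.0849 -0.005 ] F [-0.5406  0.8828  1.0745] M [-0.0222  0.0965  0.0164] w 0.0001229081763211695 q [-0.4553  0.359   1.2841  0.0003  1.5045 -0.5403]
[ 0.0076  0.4484 -0.0011]
```

View pics/side1.png

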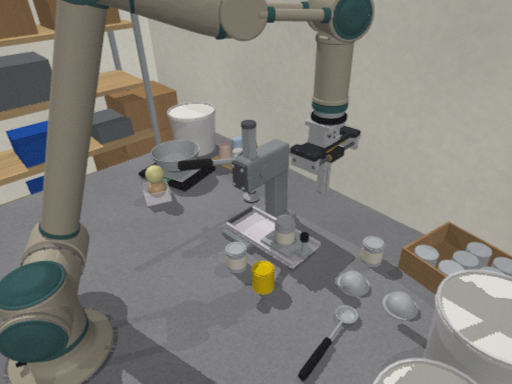

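View pics/wrist1.png

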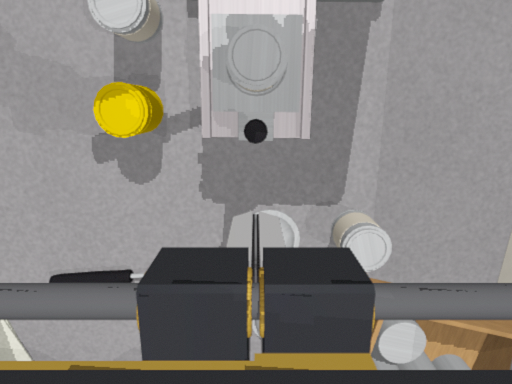

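The wrist view puts the knob at (256,130), in line with the fingers at column 256. A mould dome sits under the fingertips, but it is only 34 mm high. Next I'll descend to 66 mm.

carry_out([
  [[0.008,0.448,0,0,-1],[0.008,0.448,0,0,-1],[0.008,0.448,0,0,-1],[0.008,0.448,0,0,-1],[0.008,0.448,0,0,-1],[0.008,0.448,0,0,-1]],
])

```text
clock: 3.2
eef_pos: [0.5997, -0.22, 0.0727]
orientation: [-0.52, 0.478, -0.479, 0.521]
force: [1.0, -0.2, 0.2]
width: 0.0002
```

```bash
python3 - <<'E'
from h import *
import cv2
st(); print(sh(P(0,-88,66)),sh(P(0,-88,66),P(0,-245,66)))
im,d=arm.get_image("wrist"); cv2.imwrite(f"pics/wrist2.png",im[:,:,::-1])
E
```

```text
3.2 p [ 0.5997 -0.22    0.0727] x [ 0.0841 -0.9965  0.001 ] z [0.9965 0.0841 0.0018] F [ 0.9701 -0.2139  0.2147] M [-0.0303  0.0199 -0.0112] w 0.0001813309571949327 q [-0.4604  0.4627  1.5573  0.0001  1.1195 -0.5447]
[-0.3947  0.0163 -0.0011] [-0.3925 -0.0004 -0.0004]
```

View pics/wrist2.png

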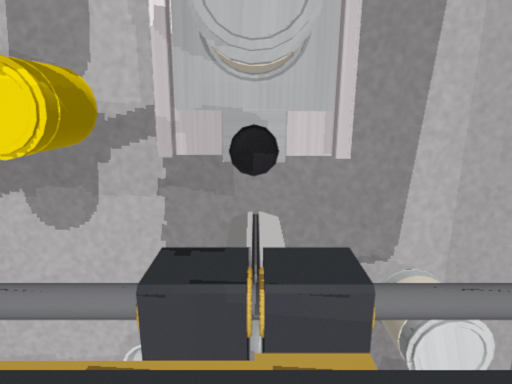

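carry_out([
  [[-0.03,0.016,0,0,-1],[-0.06,0.016,0,0,-1],[-0.08,0.016,0,0,-1],[-0.1,0.016,0,0,-1],[-0.125,0.016,0,0,-1],[-0.15,0.016,0,0,-1],[-0.175,0.016,0,0,-1],[-0.2,0.016,0,0,-1]],
])

```text
clock: 4.05
eef_pos: [0.5933, -0.1392, 0.0645]
orientation: [-0.52, 0.478, -0.479, 0.521]
force: [0.8, -3.8, 3.0]
width: 0.0007
```

carry_out([
  [[-0.025,0,0,0,-1],[-0.05,0,0,0,-1],[-0.075,0,0,0,-1],[-0.1,0,0,0,-1],[-0.125,0,0,0,-1],[-0.145,0,0,0,-1],[-0.16,0,0,0,-1],[-0.17,0,0,0,-1]],
])

```text
clock: 4.85
eef_pos: [0.5871, -0.0715, 0.0641]
orientation: [-0.521, 0.478, -0.478, 0.521]
force: [3.1, -2.6, 0.0]
width: 0.0004
```

```bash
python3 - <<'E'
from h import *
import cv2
st(); print(sh(P(0,-88,66)))
im,d=arm.get_image("side"); cv2.imwrite(f"pics/side3.png",im[:,:,::-1])
E
```

```text
4.85 p [ 0.5871 -0.0715  0.0641] x [ 0.0847 -0.9964 -0.0003] z [0.9964 0.0847 0.    ] F [ 3.1289 -2.5627  0.0355] M [-0.6586 -0.4195  0.0029] w 0.00040169400100644576 q [-0.2389  0.4094  1.6765  0.0003  1.0558 -0.3239]
[-0.0221 -0.0047 -0.0008]
```

View pics/side3.png

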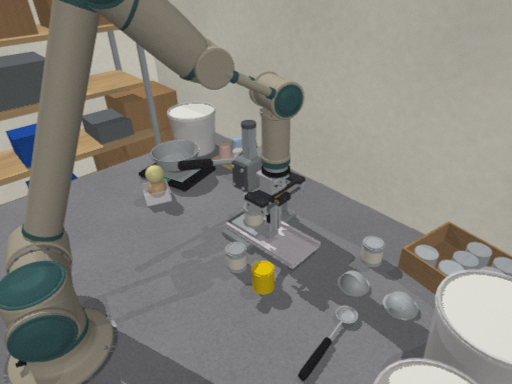

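carry_out([
  [[-0.005,0,0,0,-1],[-0.01,0,0,0,-1],[-0.015,0,0,0,-1],[-0.018,0,0,0,-1],[-0.02,0,0,0,-1]],
])

```text
clock: 5.4
eef_pos: [0.5861, -0.0658, 0.0641]
orientation: [0.522, -0.478, 0.479, -0.52]
force: [1.9, -8.4, 0.3]
width: 0.0006
```

carry_out([
  [[-0.002,0,0,0,-1],[-0.004,0,0,0,-1]],
])

```text
clock: 5.6
eef_pos: [0.5862, -0.0658, 0.0642]
orientation: [0.523, -0.477, 0.479, -0.519]
force: [0.7, -10.9, -1.6]
width: 0.0006
```

carry_out([
  [[-0.005,0,0,0,-1],[-0.01,0,0,0,-1]],
])

```text
clock: 5.8
eef_pos: [0.5862, -0.0657, 0.0643]
orientation: [0.525, -0.474, 0.481, -0.518]
force: [-0.4, -21.5, -2.6]
width: 0.0005
```

```bash
python3 - <<'E'
from h import *
import cv2
st(); p=arm.read_state()["eef_pos"]; print((p-O)@PY)
im,d=arm.get_image("scene"); cv2.imwrite(f"pics/scene4.png",cv2.resize(cv2.convertScaleAbs(im[115:255,185:325,::-1],alpha=1.5),None,fx=4.2,fy=4.2))
im,d=arm.get_image("wrist"); cv2.imwrite(f"pics/wrist4.png",im[:,:,::-1])
E
```

```text
5.8 p [ 0.5862 -0.0657  0.0643] x [ 0.0878 -0.9961  0.0126] z [ 0.9961  0.0878 -0.0009] F [ -0.3828 -21.5262  -2.581 ] M [-4.0105 -0.0466  0.0128] w 0.0004842064013148132 q [-0.2214  0.4064  1.6814 -0.0141  1.0509 -0.3022]
-0.09099888705488722
```

View pics/scene4.png

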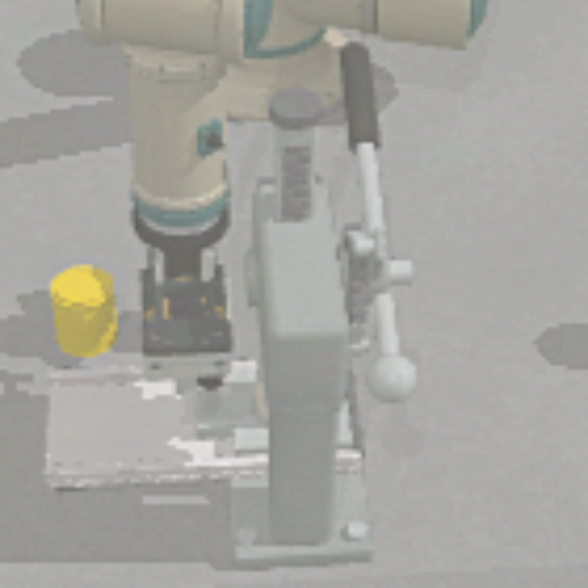

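View pics/wrist4.png

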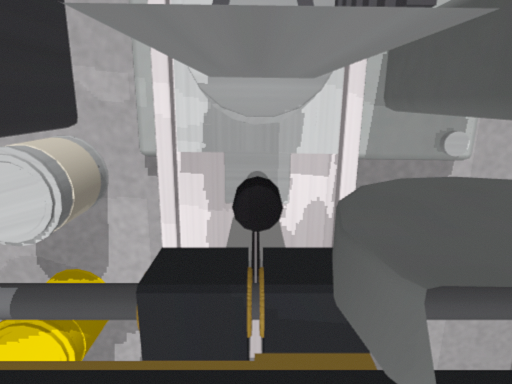

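The plate is firm: 21 N with no further travel. I'll back off, lift away and verify the travel.

carry_out([
  [[0.05,0,0,0,-1],[0.12,0,0,0,-1],[0.2,0,0,0,-1],[0.2,-0.1,0,0,-1],[0.2,-0.22,0,0,-1],[0.2,-0.34,0,0,-1],[0.2,-0.46,0,0,-1],[0.2,-0.5,0,0,-1]],
])

```text
clock: 6.7
eef_pos: [0.5935, -0.1375, 0.2695]
orientation: [-0.519, 0.477, -0.48, 0.522]
force: [0.5, 0.5, -0.6]
width: 0.0001
```

```bash
python3 - <<'E'
from h import *
import cv2
st()
for n,(x0,x1,y0,y1) in {"scene":(185,295,115,255),"side":(165,335,110,270)}.items():
    im,d=arm.get_image(n); k=4.2 if n=="scene" else 3.7
    cv2.imwrite(f"pics/{n}5.png",cv2.resize(cv2.convertScaleAbs(im[y0:y1,x0:x1,::-1],alpha=1.5),None,fx=k,fy=k,interpolation=cv2.INTER_CUBIC))
for t in [(.36,-.12,.40)]: print(sh(t))
E
```

```text
6.7 p [ 0.5935 -0.1375  0.2695] x [ 0.0847 -0.9964  0.0001] z [0.9964 0.0847 0.0057] F [ 0.4929  0.5058 -0.6474] M [-0.0559  0.0409  0.0038] w 0.0001249858825958043 q [-0.3433  0.2983  1.3166  0.0023  1.5215 -0.4282]
[-0.0932 -0.3344 -0.5757]
```

View pics/scene5.png

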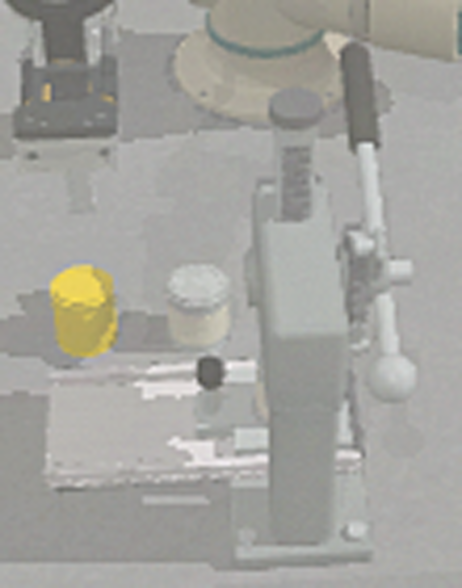

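View pics/side5.png

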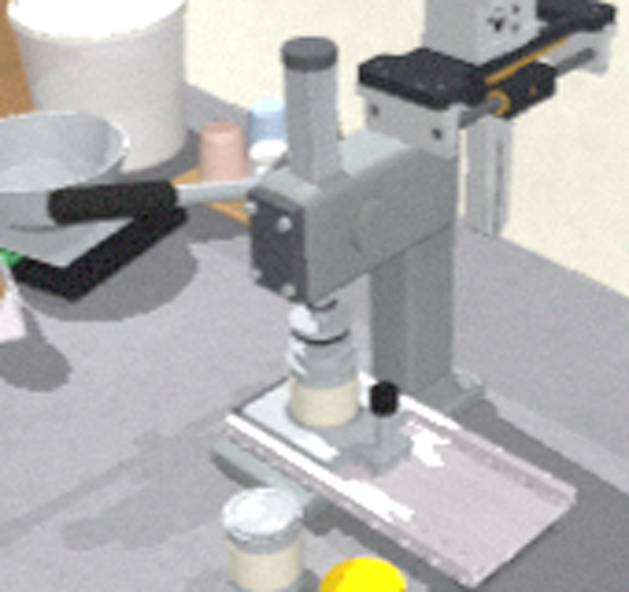

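```bash
python3 - <<'E'
from h import *
k,e=tri([S(210,372),D(384,398)]); print(k,e,"press y",(k-O)@PY,(k-O)@PX)
E
```

```text
[ 0.5852 -0.0429  0.0839] [np.float64(0.000727625002451348), np.float64(0.0007276250024512574)] press y -0.06824572985470224 0.0008962314849121668
```

carry_out([
  [[0,-0.1,0,0,0.6],[0,-0.2,-0.1,-0.19,0.6],[-0.02,-0.33,-0.2,-0.38,0.6],[-0.04,-0.334,-0.32,-0.57,0.6],[-0.07,-0.334,-0.44,-0.76,0.6],[-0.09,-0.334,-0.56,-0.95,0.6],[-0.09,-0.334,-0.576,-1,0.6],[-0.09,-0.334,-0.576,-1,0.6]],
])

```text
clock: 7.6
eef_pos: [0.3567, -0.1202, 0.3967]
orientation: [-0.664, 0.244, -0.242, 0.665]
force: [-0.0, 0.4, 0.0]
width: 0.061
```

```bash
python3 - <<'E'
from h import *
st(); print(sh(G(-.3)+[0,0,.13])); print(np.arctan2(*Ro.from_quat(arm.read_state()["orientation"]).as_matrix()[[1,0],0]))
E
```

```text
7.6 p [ 0.3567 -0.1202  0.3967] x [ 0.7637 -0.6456 -0.0037] z [0.6456 0.7637 0.0002] F [-0.0164  0.3827  0.0243] M [-0.0868 -0.0553 -0.0549] w 0.060994205424064724 q [-0.5115 -0.085   1.4598  0.0009  1.7705 -1.3803]
[-0.165   0.0043  0.5138]
-0.7018082319216812
```

The knob is at press y −68.2 mm against −68 expected, so the plate is home. Next I'll move above the grip.

carry_out([
  [[-0.165,0,0.514,-1,1],[-0.165,0,0.514,-1,1],[-0.165,0,0.514,-1,1],[-0.165,0,0.514,-1,1],[-0.165,0,0.514,-1,1],[-0.165,0,0.514,-1,1],[-0.165,0,0.514,-1,1]],
])

```text
clock: 8.3
eef_pos: [0.4427, 0.0793, 0.3953]
orientation: [-0.706, -0.029, 0.032, 0.707]
force: [0.0, -0.3, 0.5]
width: 0.0941
```

```bash
python3 - <<'E'
from h import *
import cv2
st(); g=G(-.3)+[0,0,-.019]; print(g,sh(g))
for n in("side","wrist"):
    im,d=arm.get_image(n); cv2.imwrite(f"pics/{n}6.png",im[:,:,::-1])
im,d=arm.get_image("wrist");c=arm.get_calibration("wrist")
np.savez("pics/w6.npz",im=im,d=d,T=c["T"],k=[c["fx"],c["fy"],c["cx"],c["cy"]])
E
```

```text
8.3 p [0.4427 0.0793 0.3953] x [ 0.9963  0.086  -0.0051] z [-0.086   0.9963  0.0013] F [ 0.0185 -0.3     0.5171] M [-0.0571  0.0236 -0.0017] w 0.0940983805549522 q [ 0.0214  0.0339  1.3485  0.001   1.7644 -1.6353]
[0.439  0.0793 0.2462] [-0.0073  0.3728  0.0004]
```

View pics/wrist6.png

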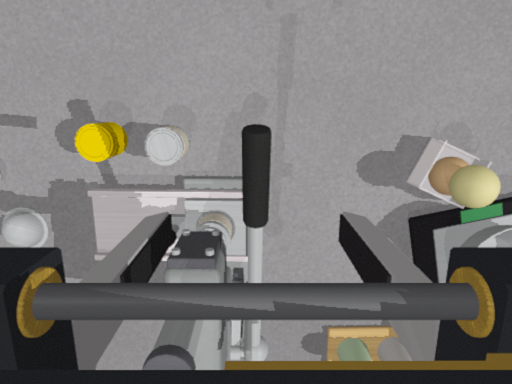

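View pics/side6.png

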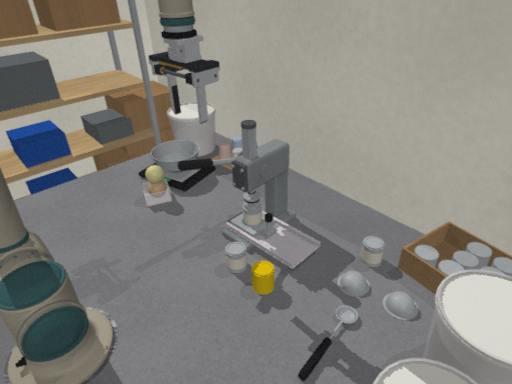

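The wrist view has the grip centred between the fingers, at columns 243–270 and rows 128–226. I'll use depth along it to get the lever angle.

```bash
python3 - <<'E'
from h import *
z=np.load("pics/w6.npz"); fx,fy,cx,cy=z["k"]; T=z["T"]
for u,v in [(257,140),(257,160),(256,180),(256,200),(256,220),(255,250)]:
    d=np.median(z["d"][v-2:v+3,u-2:u+3]); p=T@np.array([(u-cx)/fx*d,(v-cy)/fy*d,d,1]); p=p[:3]
    q=p-SH; print(u,v,p,"along",-q@PX,"side",q@PY,"z",q[2])
E
```

```text
257 140 [0.4039 0.0756 0.2919] along 0.19765035398111003 side -0.0007607637774745968 z 0.07685593653417236
257 160 [0.4216 0.0771 0.2862] along 0.17988442089607803 side -0.0007300767197785516 z 0.07119164927380392
256 180 [0.4406 0.0779 0.2801] along 0.16086495496839257 side -0.0015912271919152983 z 0.06513298276378768
256 200 [0.4611 0.0796 0.2732] along 0.14033753139172386 side -0.0015875781626534288 z 0.05823219201482291
256 220 [0.4829 0.0815 0.2664] along 0.11841410134711239 side -0.0015855090598625252 z 0.05143370967974095
255 250 [0.5219 0.0838 0.2487] along 0.07934256875876844 side -0.002604368441994902 z 0.03369601659827151
```

carry_out([
  [[-0.006,0.12,0,0,0.6],[-0.006,0.24,0,0,0.6],[-0.006,0.32,0,0,0.6],[-0.006,0.368,0,0,0.4],[-0.006,0.368,0,0,0.2],[-0.006,0.368,0,0,0.2]],
])

```text
clock: 9.05
eef_pos: [0.4401, 0.0772, 0.2511]
orientation: [-0.706, -0.029, 0.029, 0.707]
force: [0.9, -0.7, -0.3]
width: 0.0573
```

carry_out([
  [[0,0,0,0,-1],[0,0,0,0,-1],[0,0,0,0,-1],[0,0,0,0,-1],[0,0,0,0,-1],[0,0,0,0,-1]],
])

```text
clock: 9.65
eef_pos: [0.4399, 0.0789, 0.2508]
orientation: [-0.705, -0.03, 0.03, 0.707]
force: [-0.2, 4.7, 0.1]
width: 0.0252
```

```bash
python3 - <<'E'
from h import *
st(); print(G(-.31)-[0,0,.019])
for a in np.arange(-.45,.46,.05): d=(G(a)-G(-.31)); print(round(a,2),"x %.4f y %.4f"%(d@PX/.4,-d[2]/.4))
E
```

```text
9.65 p [0.4399 0.0789 0.2508] x [0.9964 0.0844 0.0007] z [-0.0844  0.9964  0.0028] F [-0.2375  4.7367  0.071 ] M [ 0.9304  0.0127 -0.0992] w 0.025218473392564392 q [ 0.019   0.0545  1.6705  0.0028  1.416  -1.6367]
[0.4395 0.0794 0.2479]
-0.45 x 0.0221 y -0.0552
-0.4 x 0.0133 y -0.0359
-0.35 x 0.0055 y -0.0161
-0.3 x -0.0013 y 0.0041
-0.25 x -0.0070 y 0.0245
-0.2 x -0.0118 y 0.0452
-0.15 x -0.0155 y 0.0661
-0.1 x -0.0181 y 0.0872
-0.05 x -0.0197 y 0.1084
-0.0 x -0.0203 y 0.1296
0.05 x -0.0197 y 0.1509
0.1 x -0.0181 y 0.1721
0.15 x -0.0155 y 0.1932
0.2 x -0.0118 y 0.2141
0.25 x -0.0070 y 0.2348
0.3 x -0.0013 y 0.2552
0.35 x 0.0055 y 0.2754
0.4 x 0.0133 y 0.2952
0.45 x 0.0221 y 0.3145
```

carry_out([
  [[0.0055,-0.016,0,0,-1],[0.0133,-0.036,0,0,-1],[0.02,-0.052,0,0,-1],[0.02,-0.052,0,0,-1]],
])

```text
clock: 10.05
eef_pos: [0.4482, 0.0795, 0.2719]
orientation: [-0.706, -0.03, 0.03, 0.707]
force: [0.5, 5.1, -1.6]
width: 0.0253
```

```bash
cat > lev.py <<'E'
from h import *
s=arm.read_state(); st()
q=s["eef_pos"]+[0,0,.019]-SH; print("angle",np.arctan2(-q[2],-q@PX),"r",np.hypot(q[2],q@PX),"side",q@PY)
E
python3 lev.py; python3 - <<'E'
from h import *
for a in np.arange(-.4,.46,.05): d=(G(a)-G(-.44)); print(round(a,2),"x %.4f y %.4f"%(d@PX/.4,-d[2]/.4))
E
```

```text
10.05 p [0.4482 0.0795 0.2719] x [0.9964 0.0846 0.0005] z [-0.0846  0.9964  0.0026] F [ 0.5286  5.0918 -1.5693] M [ 0.9116  0.0593 -0.0918] w 0.025323516740469766 q [ 0.0202  0.0586  1.6147  0.0026  1.4679 -1.6356]
angle -0.4600875706911227 r 0.17095480954191364 side -0.0006446289354979294
-0.4 x -0.0069 y 0.0155
-0.35 x -0.0147 y 0.0353
-0.3 x -0.0215 y 0.0554
-0.25 x -0.0273 y 0.0759
-0.2 x -0.0320 y 0.0966
-0.15 x -0.0357 y 0.1175
-0.1 x -0.0384 y 0.1386
-0.05 x -0.0399 y 0.1598
-0.0 x -0.0405 y 0.1810
0.05 x -0.0399 y 0.2023
0.1 x -0.0384 y 0.2235
0.15 x -0.0357 y 0.2445
0.2 x -0.0320 y 0.2655
0.25 x -0.0273 y 0.2862
0.3 x -0.0215 y 0.3066
0.35 x -0.0147 y 0.3268
0.4 x -0.0069 y 0.3465
0.45 x 0.0018 y 0.3659
```

carry_out([
  [[-0.007,0.0155,0,0,-1],[-0.0147,0.0353,0,0,-1],[-0.0215,0.0554,0,0,-1],[-0.0273,0.0759,0,0,-1],[-0.032,0.0966,0,0,-1],[-0.0357,0.1175,0,0,-1],[-0.0384,0.1386,0,0,-1],[-0.04,0.1598,0,0,-1]],
])

```text
clock: 10.85
eef_pos: [0.4315, 0.0782, 0.2077]
orientation: [-0.706, -0.03, 0.03, 0.707]
force: [-1.8, 5.5, 2.3]
width: 0.0253
```

```bash
python3 lev.py; python3 - <<'E'
from h import *
for a in np.arange(-.05,.46,.05): d=(G(a)-G(-.05)); print(round(a,2),"x %.4f y %.4f"%(d@PX/.4,-d[2]/.4))
E
```

```text
10.85 p [0.4315 0.0782 0.2077] x [ 0.9964  0.0844 -0.    ] z [-0.0844  0.9964  0.0027] F [-1.7723  5.4853  2.2688] M [ 1.0355  0.0854 -0.0729] w 0.02532611005830061 q [ 0.0179  0.0662  1.7657  0.0028  1.3099 -1.6381]
angle -0.06900769865132846 r 0.17038756816151138 side -0.000479392762323664
-0.05 x 0.0000 y -0.0000
0.0 x -0.0005 y 0.0212
0.05 x 0.0000 y 0.0425
0.1 x 0.0016 y 0.0637
0.15 x 0.0042 y 0.0848
0.2 x 0.0079 y 0.1057
0.25 x 0.0127 y 0.1264
0.3 x 0.0185 y 0.1468
0.35 x 0.0252 y 0.1670
0.4 x 0.0330 y 0.1867
0.45 x 0.0418 y 0.2061
```

carry_out([
  [[0,0.0212,0,0,-1],[0,0.0425,0,0,-1],[0.0016,0.0637,0,0,-1],[0.0042,0.0848,0,0,-1],[0.008,0.1057,0,0,-1],[0.0127,0.1264,0,0,-1],[0.0185,0.1468,0,0,-1],[0.0252,0.167,0,0,-1]],
])

```text
clock: 11.65
eef_pos: [0.4409, 0.0789, 0.1405]
orientation: [-0.706, -0.029, 0.03, 0.707]
force: [-2.8, 5.1, 2.4]
width: 0.0255
```

carry_out([
  [[0.004,0.01,0,0,-1],[0.0085,0.0205,0,0,-1],[0.0115,0.027,0,0,-1],[0.0115,0.027,0,0,-1]],
])

```text
clock: 12.05
eef_pos: [0.4452, 0.0792, 0.1295]
orientation: [-0.706, -0.029, 0.031, 0.707]
force: [-2.5, 6.3, 0.4]
width: 0.0255
```

```bash
python3 lev.py; python3 - <<'E'
from h import *
for a in np.arange(-.45,.46,.1)[::-1]: d=(G(a)-G(.417)); print(round(a,2),"x %.4f y %.4f"%(d@PX/.4,-d[2]/.4))
E
```

```text
12.05 p [0.4452 0.0792 0.1295] x [ 0.9965  0.084  -0.0029] z [-0.084   0.9965  0.0024] F [-2.4967  6.337   0.4297] M [ 0.9851  0.2641 -0.0271] w 0.025466638413502295 q [ 0.0201  0.1534  1.8724  0.0025  1.1189 -1.6359]
angle 0.4026856558977864 r 0.16974966495972824 side -0.0006079780834754798
0.45 x 0.0059 y 0.0127
0.35 x -0.0107 y -0.0264
0.25 x -0.0232 y -0.0670
0.15 x -0.0316 y -0.1086
0.05 x -0.0359 y -0.1509
-0.05 x -0.0359 y -0.1934
-0.15 x -0.0316 y -0.2356
-0.25 x -0.0232 y -0.2773
-0.35 x -0.0107 y -0.3179
-0.45 x 0.0059 y -0.3570
```

carry_out([
  [[-0.011,-0.026,0,0,-1],[-0.023,-0.067,0,0,-1],[-0.0316,-0.1086,0,0,-1],[-0.036,-0.151,0,0,-1],[-0.036,-0.193,0,0,-1],[-0.0316,-0.2356,0,0,-1],[-0.023,-0.277,0,0,-1],[-0.011,-0.318,0,0,-1]],
])

```text
clock: 12.85
eef_pos: [0.4423, 0.079, 0.2576]
orientation: [-0.706, -0.03, 0.03, 0.707]
force: [3.0, 4.9, -2.7]
width: 0.0253
```

carry_out([
  [[0.008,-0.019,0,0,-1],[0.015,-0.035,0,0,-1],[0.015,-0.035,0,0,-1]],
])

```text
clock: 13.15
eef_pos: [0.4485, 0.0795, 0.2717]
orientation: [-0.706, -0.03, 0.03, 0.707]
force: [0.3, 5.7, -0.9]
width: 0.025
```

```bash
python3 lev.py; python3 - <<'E'
from h import *
for n in("side",):
    import cv2
    im,d=arm.get_image(n); cv2.imwrite(f"pics/side7.png",cv2.resize(cv2.convertScaleAbs(im[110:270,165:335,::-1],alpha=1.5),None,fx=3.7,fy=3.7,interpolation=cv2.INTER_CUBIC))
E
```

```text
13.15 p [0.4485 0.0795 0.2717] x [0.9964 0.0846 0.0007] z [-0.0846  0.9964  0.0025] F [ 0.2797  5.6925 -0.9246] M [ 0.9389  0.1002 -0.1   ] w 0.0250174300151036 q [ 0.0202  0.0591  1.6147  0.0026  1.4673 -1.6356]
angle -0.4598671206932 r 0.17058510011477312 side -0.0006473202503679255
```

View pics/side7.png

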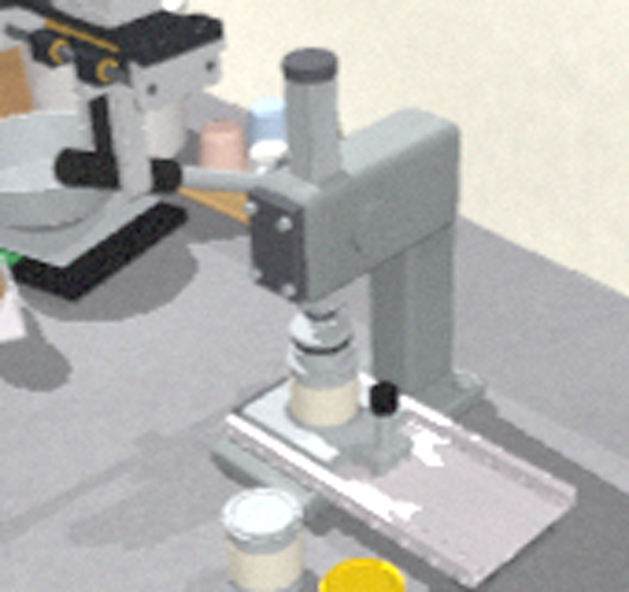

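The ram dropped about 10 mm: its cap went from row 46 to 58 in the crop. Starting the second stroke.

carry_out([
  [[-0.007,0.0155,0,0,-1],[-0.0147,0.0353,0,0,-1],[-0.0215,0.0554,0,0,-1],[-0.0273,0.0759,0,0,-1],[-0.032,0.0966,0,0,-1],[-0.0357,0.1175,0,0,-1]],
])

```text
clock: 13.8
eef_pos: [0.4336, 0.0784, 0.2245]
orientation: [-0.706, -0.03, 0.03, 0.707]
force: [-1.8, 5.8, 3.8]
width: 0.0256
```

carry_out([
  [[-0.0015,0.011,0,0,-1],[-0.0027,0.0211,0,0,-1],[-0.0035,0.032,0,0,-1],[-0.0042,0.0423,0,0,-1]],
])

```text
clock: 14.2
eef_pos: [0.432, 0.0783, 0.2086]
orientation: [-0.706, -0.03, 0.03, 0.707]
force: [-3.1, 5.9, 8.3]
width: 0.0253
```

carry_out([
  [[-0.0003,0.011,0,0,-1],[-0.0005,0.0212,0,0,-1],[-0.0003,0.032,0,0,-1],[0,0.0425,0,0,-1]],
])

```text
clock: 14.6
eef_pos: [0.432, 0.0783, 0.1914]
orientation: [-0.706, -0.03, 0.03, 0.707]
force: [-2.8, 5.9, 7.4]
width: 0.0251
```

```bash
python3 lev.py
```

```text
14.6 p [0.432  0.0783 0.1914] x [0.9964 0.0844 0.0007] z [-0.0844  0.9964  0.0027] F [-2.8211  5.8949  7.3503] M [1.0147 0.3494 0.0057] w 0.025107636409819802 q [ 0.018   0.0779  1.7947  0.0028  1.2685 -1.6381]
angle 0.02691547386097109 r 0.1695236957571149 side -0.0004657478010026567
```

carry_out([
  [[0.0008,0.0106,0,0,-1],[0.0016,0.0212,0,0,-1],[0.0029,0.032,0,0,-1],[0.0042,0.0423,0,0,-1]],
])

```text
clock: 15.0
eef_pos: [0.4336, 0.0784, 0.1744]
orientation: [-0.706, -0.03, 0.03, 0.707]
force: [-3.1, 4.4, 8.5]
width: 0.0252
```

carry_out([
  [[0.0018,0.0105,0,0,-1],[0.0037,0.0209,0,0,-1]],
])

```text
clock: 15.2
eef_pos: [0.435, 0.0785, 0.166]
orientation: [-0.706, -0.03, 0.03, 0.707]
force: [-3.0, 4.7, 7.7]
width: 0.0253
```

carry_out([
  [[0.0012,0.005,0,0,-1],[0.0024,0.01,0,0,-1]],
])

```text
clock: 15.4
eef_pos: [0.4358, 0.0785, 0.1619]
orientation: [-0.706, -0.03, 0.03, 0.707]
force: [-3.9, 4.9, 8.1]
width: 0.0252
```

carry_out([
  [[0.0012,0.005,0,0,-1],[0.0024,0.01,0,0,-1]],
])

```text
clock: 15.6
eef_pos: [0.4367, 0.0786, 0.158]
orientation: [-0.706, -0.03, 0.03, 0.707]
force: [-4.0, 4.9, 7.1]
width: 0.0252
```

carry_out([
  [[0.0013,0.005,0,0,-1],[0.0027,0.01,0,0,-1]],
])

```text
clock: 15.8
eef_pos: [0.4377, 0.0787, 0.154]
orientation: [-0.706, -0.03, 0.03, 0.707]
force: [-4.1, 5.6, 7.7]
width: 0.0253
```

carry_out([
  [[0.0014,0.005,0,0,-1],[0.0028,0.01,0,0,-1]],
])

```text
clock: 16.0
eef_pos: [0.4388, 0.0787, 0.1499]
orientation: [-0.706, -0.03, 0.03, 0.707]
force: [-3.7, 5.8, 8.0]
width: 0.0255
```

carry_out([
  [[0.0015,0.005,0,0,-1],[0.003,0.01,0,0,-1]],
])

```text
clock: 16.2
eef_pos: [0.44, 0.0788, 0.1459]
orientation: [-0.706, -0.03, 0.03, 0.707]
force: [-3.2, 5.7, 8.1]
width: 0.0254
```

```bash
python3 lev.py
```

```text
16.2 p [0.44   0.0788 0.1459] x [ 0.9965  0.0842 -0.0006] z [-0.0842  0.9964  0.0024] F [-3.2451  5.747   8.0634] M [1.0456 0.4557 0.0236] w 0.025446589718389905 q [ 0.0193  0.1286  1.8572  0.0026  1.1566 -1.6368]
angle 0.30087575646110537 r 0.1689828564052422 side -0.0005601139070396902
```

carry_out([
  [[0.0016,0.005,0,0,-1],[0.0032,0.01,0,0,-1]],
])

```text
clock: 16.4
eef_pos: [0.4413, 0.0789, 0.1419]
orientation: [-0.706, -0.03, 0.03, 0.707]
force: [-3.1, 6.4, 7.2]
width: 0.0252
```

carry_out([
  [[0.0017,0.005,0,0,-1],[0.0034,0.01,0,0,-1]],
])

```text
clock: 16.6
eef_pos: [0.4427, 0.0791, 0.1379]
orientation: [-0.706, -0.03, 0.03, 0.707]
force: [-3.0, 5.3, 8.1]
width: 0.0253
```

carry_out([
  [[0.0018,0.005,0,0,-1],[0.0036,0.01,0,0,-1]],
])

```text
clock: 16.8
eef_pos: [0.4442, 0.0792, 0.1339]
orientation: [-0.706, -0.03, 0.03, 0.707]
force: [-3.6, 5.1, 8.3]
width: 0.0247
```

carry_out([
  [[0.0019,0.005,0,0,-1],[0.0038,0.01,0,0,-1]],
])

```text
clock: 17.0
eef_pos: [0.4458, 0.0793, 0.13]
orientation: [-0.706, -0.03, 0.03, 0.707]
force: [-4.1, 6.0, 8.2]
width: 0.025
```

```bash
python3 lev.py
```

```text
17.0 p [0.4458 0.0793 0.13  ] x [ 0.9965  0.0842 -0.0002] z [-0.0842  0.9964  0.0023] F [-4.058   5.9526  8.2292] M [ 1.024   0.4085 -0.0756] w 0.025037607692491644 q [ 0.0202  0.1522  1.8725  0.0025  1.1172 -1.6359]
angle 0.4014793970612571 r 0.1690009136512515 side -0.000596607161909607
```

carry_out([
  [[-0.01,-0.026,0,0,-1],[-0.021,-0.067,0,0,-1],[-0.0295,-0.1086,0,0,-1],[-0.034,-0.151,0,0,-1],[-0.034,-0.193,0,0,-1],[-0.0295,-0.2356,0,0,-1],[-0.021,-0.277,0,0,-1],[-0.009,-0.318,0,0,-1]],
])

```text
clock: 17.8
eef_pos: [0.4434, 0.0791, 0.2567]
orientation: [-0.706, -0.03, 0.029, 0.707]
force: [3.1, 5.7, -3.8]
width: 0.0253
```

carry_out([
  [[0.008,-0.019,0,0,-1],[0.015,-0.036,0,0,-1],[0.015,-0.036,0,0,-1]],
])

```text
clock: 18.1
eef_pos: [0.4497, 0.0796, 0.2712]
orientation: [-0.706, -0.031, 0.029, 0.707]
force: [1.2, 5.4, -1.3]
width: 0.0253
```

```bash
python3 lev.py
```

```text
18.1 p [0.4497 0.0796 0.2712] x [0.9964 0.0846 0.0021] z [-0.0846  0.9964  0.0025] F [ 1.229   5.4265 -1.2582] M [ 0.9374 -0.1177 -0.0766] w 0.02525727899835402 q [ 0.0203  0.0603  1.6146  0.0027  1.4647 -1.6354]
angle -0.46028080173315894 r 0.16927499332804616 side -0.0006438225195153067
```

carry_out([
  [[-0.007,0.0155,0,0,-1],[-0.0147,0.0353,0,0,-1],[-0.0215,0.0554,0,0,-1],[-0.0245,0.0655,0,0,-1]],
])

```text
clock: 18.5
eef_pos: [0.4388, 0.0788, 0.2445]
orientation: [-0.706, -0.03, 0.03, 0.707]
force: [-1.7, 5.1, 4.4]
width: 0.0253
```

carry_out([
  [[-0.0014,0.005,0,0,-1],[-0.0028,0.01,0,0,-1]],
])

```text
clock: 18.7
eef_pos: [0.4379, 0.0787, 0.2413]
orientation: [-0.706, -0.03, 0.029, 0.707]
force: [-3.1, 5.1, 6.1]
width: 0.0253
```

carry_out([
  [[-0.0012,0.005,0,0,-1],[-0.0024,0.01,0,0,-1]],
])

```text
clock: 18.9
eef_pos: [0.437, 0.0786, 0.2377]
orientation: [-0.706, -0.031, 0.029, 0.707]
force: [-1.9, 5.9, 7.9]
width: 0.0253
```

```bash
python3 lev.py
```

```text
18.9 p [0.437  0.0786 0.2377] x [0.9964 0.0846 0.0017] z [-0.0846  0.9964  0.0026] F [-1.8931  5.872   7.9261] M [ 1.0021  0.1656 -0.0288] w 0.025320624492380307 q [ 0.0187  0.0559  1.7015  0.0028  1.3827 -1.6373]
angle -0.24847199874167353 r 0.16967409182071264 side -0.0005116233470288744
```

carry_out([
  [[-0.0012,0.005,0,0,-1],[-0.0023,0.01,0,0,-1]],
])

```text
clock: 19.1
eef_pos: [0.4361, 0.0786, 0.2341]
orientation: [-0.706, -0.031, 0.029, 0.707]
force: [-2.5, 5.0, 8.8]
width: 0.0251
```

carry_out([
  [[-0.0011,0.005,0,0,-1],[-0.0021,0.01,0,0,-1]],
])

```text
clock: 19.3
eef_pos: [0.4352, 0.0785, 0.2301]
orientation: [-0.706, -0.031, 0.029, 0.707]
force: [-3.3, 4.9, 7.3]
width: 0.025
```

carry_out([
  [[-0.0009,0.005,0,0,-1],[-0.0017,0.01,0,0,-1]],
])

```text
clock: 19.5
eef_pos: [0.4345, 0.0784, 0.2261]
orientation: [-0.706, -0.031, 0.029, 0.707]
force: [-3.7, 5.3, 8.7]
width: 0.0253
```

carry_out([
  [[-0.0008,0.005,0,0,-1],[-0.0015,0.01,0,0,-1]],
])

```text
clock: 19.7
eef_pos: [0.4338, 0.0784, 0.222]
orientation: [-0.706, -0.031, 0.029, 0.707]
force: [-2.8, 4.5, 9.0]
width: 0.0254
```

```bash
python3 lev.py
```

```text
19.7 p [0.4338 0.0784 0.222 ] x [0.9964 0.0845 0.0018] z [-0.0845  0.9964  0.0026] F [-2.8302  4.4879  9.0217] M [ 1.0337  0.3461 -0.0564] w 0.0254093045519989 q [ 0.0183  0.0598  1.7365  0.0028  1.3437 -1.6378]
angle -0.15397663427653954 r 0.16958859349173866 side -0.00047819782385721046
```

carry_out([
  [[-0.0006,0.005,0,0,-1],[-0.0012,0.01,0,0,-1]],
])

```text
clock: 19.9
eef_pos: [0.4333, 0.0783, 0.2179]
orientation: [-0.706, -0.03, 0.029, 0.707]
force: [-2.7, 5.3, 9.0]
width: 0.0252
```

carry_out([
  [[-0.0003,0.0025,0,0,-1],[-0.0005,0.005,0,0,-1]],
])

```text
clock: 20.1
eef_pos: [0.433, 0.0783, 0.216]
orientation: [-0.706, -0.03, 0.029, 0.707]
force: [-3.2, 4.7, 9.1]
width: 0.0251
```

carry_out([
  [[-0.0003,0.0025,0,0,-1],[-0.0005,0.005,0,0,-1]],
])

```text
clock: 20.3
eef_pos: [0.4328, 0.0783, 0.2139]
orientation: [-0.706, -0.03, 0.029, 0.707]
force: [-3.2, 5.8, 9.2]
width: 0.025
```

```bash
python3 lev.py
```

```text
20.3 p [0.4328 0.0783 0.2139] x [0.9964 0.0844 0.0013] z [-0.0844  0.9964  0.0026] F [-3.1818  5.8325  9.154 ] M [ 0.9378  0.3367 -0.0356] w 0.024997900423516784 q [ 0.0181  0.0635  1.7529  0.0028  1.3241 -1.6379]
angle -0.10599131447058636 r 0.1695433250421628 side -0.0004830973653704175
```

carry_out([
  [[-0.0003,0.0025,0,0,-1],[-0.0005,0.005,0,0,-1]],
])

```text
clock: 20.5
eef_pos: [0.4326, 0.0783, 0.2119]
orientation: [-0.706, -0.03, 0.029, 0.707]
force: [-2.7, 4.9, 7.9]
width: 0.0252
```

carry_out([
  [[-0.0002,0.0025,0,0,-1],[-0.0003,0.005,0,0,-1]],
])

```text
clock: 20.7
eef_pos: [0.4325, 0.0783, 0.2099]
orientation: [-0.706, -0.03, 0.029, 0.707]
force: [-3.1, 4.5, 7.5]
width: 0.0252
```

carry_out([
  [[-0.0001,0.0025,0,0,-1],[-0.0002,0.005,0,0,-1]],
])

```text
clock: 20.9
eef_pos: [0.4323, 0.0783, 0.2078]
orientation: [-0.706, -0.03, 0.03, 0.707]
force: [-4.4, 6.3, 9.2]
width: 0.0254
```

carry_out([
  [[-0.0001,0.0025,0,0,-1],[-0.0002,0.005,0,0,-1]],
])

```text
clock: 21.1
eef_pos: [0.4322, 0.0783, 0.2058]
orientation: [-0.706, -0.03, 0.03, 0.707]
force: [-3.7, 5.8, 8.1]
width: 0.0255
```

carry_out([
  [[0,0.0025,0,0,-1],[-0.0001,0.005,0,0,-1]],
])

```text
clock: 21.3
eef_pos: [0.4321, 0.0783, 0.2038]
orientation: [-0.706, -0.03, 0.03, 0.707]
force: [-2.9, 5.5, 8.9]
width: 0.0254
```

carry_out([
  [[0,0.0025,0,0,-1],[0,0.005,0,0,-1]],
])

```text
clock: 21.5
eef_pos: [0.432, 0.0783, 0.2019]
orientation: [-0.706, -0.03, 0.03, 0.707]
force: [-3.3, 6.0, 11.0]
width: 0.0251
```

carry_out([
  [[0,0.0025,0,0,-1],[0,0.005,0,0,-1]],
])

```text
clock: 21.7
eef_pos: [0.432, 0.0782, 0.2]
orientation: [-0.706, -0.03, 0.03, 0.707]
force: [-4.0, 5.8, 10.2]
width: 0.025
```

```bash
python3 lev.py;  python3 - <<'E'
from h import *
import cv2
im,d=arm.get_image("side"); cv2.imwrite(f"pics/side8.png",cv2.resize(cv2.convertScaleAbs(im[110:230,185:305,::-1],alpha=1.5),None,fx=5,fy=5,interpolation=cv2.INTER_CUBIC))
E
```

```text
21.7 p [0.432  0.0782 0.2   ] x [0.9964 0.0844 0.0007] z [-0.0844  0.9964  0.0026] F [-4.0185  5.8324 10.2073] M [ 0.9947  0.5448 -0.0431] w 0.024984675435119473 q [ 0.018   0.0719  1.7792  0.0028  1.2899 -1.638 ]
angle -0.023491866725282036 r 0.1694368789846327 side -0.0004842206101179195
```

View pics/side8.png

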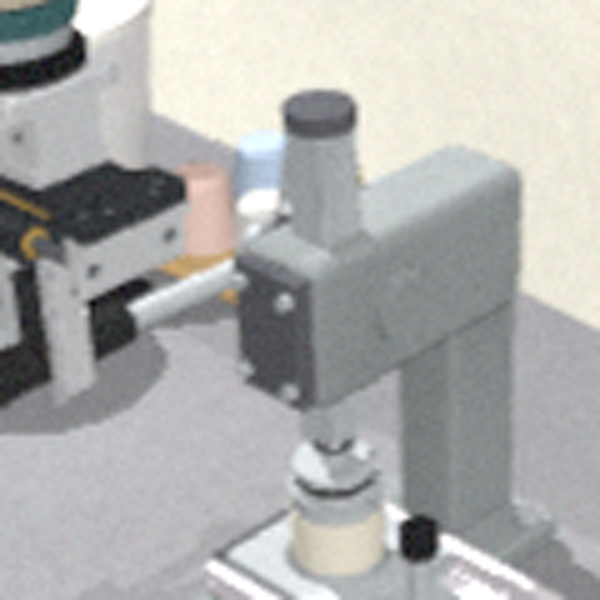

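carry_out([
  [[0,0.0025,0,0,-1],[0,0.004,0,0,-1],[0,0.004,0,0,-1]],
])

```text
clock: 22.05
eef_pos: [0.432, 0.0782, 0.1984]
orientation: [-0.706, -0.03, 0.03, 0.707]
force: [-3.4, 4.6, 9.1]
width: 0.0254
```

```bash
python3 lev.py
```

```text
22.05 p [0.432  0.0782 0.1984] x [0.9964 0.0843 0.0006] z [-0.0843  0.9964  0.0027] F [-3.3812  4.6148  9.1187] M [0.9905 0.4876 0.0205] w 0.025386588286004343 q [ 0.018   0.073   1.7821  0.0028  1.2861 -1.638 ]
angle -0.01413386037039076 r 0.1694536715629981 side -0.0004787406349922122
```

carry_out([
  [[0,0.0025,0,0,-1]],
])

```text
clock: 22.15
eef_pos: [0.432, 0.0783, 0.1976]
orientation: [-0.706, -0.03, 0.03, 0.707]
force: [-3.9, 4.8, 12.0]
width: 0.0258
```

carry_out([
  [[0,0.0025,0,0,-1]],
])

```text
clock: 22.25
eef_pos: [0.432, 0.0782, 0.1966]
orientation: [-0.706, -0.03, 0.03, 0.707]
force: [-4.9, 5.4, 11.1]
width: 0.0254
```

carry_out([
  [[0,0,0,0,-1]],
])

```text
clock: 22.35
eef_pos: [0.432, 0.0783, 0.1965]
orientation: [-0.706, -0.03, 0.03, 0.707]
force: [-3.7, 5.9, 10.7]
width: 0.0251
```

carry_out([
  [[0,0,0,0,-1]],
])

```text
clock: 22.45
eef_pos: [0.432, 0.0783, 0.1965]
orientation: [-0.706, -0.03, 0.03, 0.707]
force: [-5.0, 6.0, 9.9]
width: 0.0252
```

carry_out([
  [[0,0.0025,0,0,-1]],
])

```text
clock: 22.55
eef_pos: [0.432, 0.0783, 0.1957]
orientation: [-0.706, -0.03, 0.03, 0.707]
force: [-4.1, 5.1, 11.3]
width: 0.0256
```

carry_out([
  [[0,0.0015,0,0,-1]],
])

```text
clock: 22.65
eef_pos: [0.432, 0.0783, 0.195]
orientation: [-0.706, -0.03, 0.03, 0.707]
force: [-4.9, 6.1, 11.0]
width: 0.0251
```

carry_out([
  [[0,0,0,0,-1]],
])

```text
clock: 22.75
eef_pos: [0.432, 0.0783, 0.195]
orientation: [-0.706, -0.03, 0.03, 0.707]
force: [-4.3, 5.5, 12.0]
width: 0.0248
```

carry_out([
  [[0,0,0,0,-1]],
])

```text
clock: 22.85
eef_pos: [0.4321, 0.0783, 0.195]
orientation: [-0.706, -0.03, 0.03, 0.707]
force: [-5.0, 5.2, 11.1]
width: 0.0251
```

```bash
python3 lev.py
```

```text
22.85 p [0.4321 0.0783 0.195 ] x [0.9964 0.0844 0.0009] z [-0.0844  0.9964  0.0026] F [-4.9794  5.1599 11.1117] M [ 1.0049  0.5658 -0.0628] w 0.025067979230798714 q [ 0.018   0.0754  1.7882  0.0028  1.2773 -1.638 ]
angle 0.005888845195614861 r 0.16936454757332997 side -0.0004777908245146493
```

carry_out([
  [[0,0.0025,0,0,-1]],
])

```text
clock: 22.95
eef_pos: [0.4321, 0.0783, 0.1942]
orientation: [-0.706, -0.03, 0.03, 0.707]
force: [-4.4, 5.5, 11.9]
width: 0.0251
```

carry_out([
  [[0,0.002,0,0,-1]],
])

```text
clock: 23.05
eef_pos: [0.4321, 0.0783, 0.1934]
orientation: [-0.706, -0.03, 0.03, 0.707]
force: [-4.5, 4.5, 11.8]
width: 0.0255
```

```bash
cat >> lev.py <<'E'
F=s["force"];tau=s["ft_torque"][1]+.19*F[0]; z=q[2]; x=q@PX
print("eff N", (-x*F[2]+z*F[0]+ -abs(tau)*1)/.17, tau)
E
python3 lev.py
```

```text
23.05 p [0.4321 0.0783 0.1934] x [0.9964 0.0844 0.0011] z [-0.0844  0.9964  0.0026] F [-4.467   4.486  11.8066] M [ 0.9811  0.6352 -0.0485] w 0.025463230150250017 q [ 0.0181  0.0765  1.7912  0.0028  1.2729 -1.6381]
angle 0.015608864430238513 r 0.16931940838179585 side -0.000453004599883669
eff N 10.571069650010381 -0.21356829058648064
```

carry_out([
  [[0,0,0,0,-1]],
])

```text
clock: 23.15
eef_pos: [0.4322, 0.0782, 0.1933]
orientation: [-0.706, -0.03, 0.03, 0.707]
force: [-4.9, 5.8, 11.9]
width: 0.0252
```

```bash
python3 lev.py
```

```text
23.15 p [0.4322 0.0782 0.1933] x [0.9964 0.0843 0.0011] z [-0.0843  0.9964  0.0026] F [-4.8763  5.7537 11.8568] M [ 0.9619  0.5304 -0.0238] w 0.025199797226703756 q [ 0.0181  0.0766  1.7913  0.0028  1.2727 -1.638 ]
angle 0.016122625940796765 r 0.16929664192098604 side -0.0004884780625403866
eff N 9.55450486198993 -0.39610515326658147
```

carry_out([
  [[0,0,0,0,-1]],
])

```text
clock: 23.25
eef_pos: [0.4321, 0.0782, 0.1933]
orientation: [-0.706, -0.03, 0.03, 0.707]
force: [-4.6, 5.6, 11.6]
width: 0.0255
```

```bash
python3 lev.py
```

```text
23.25 p [0.4321 0.0782 0.1933] x [0.9964 0.0843 0.001 ] z [-0.0843  0.9964  0.0026] F [-4.6067  5.5599 11.6339] M [ 1.0083  0.6012 -0.0452] w 0.025502414142090563 q [ 0.018   0.0766  1.7913  0.0028  1.2728 -1.638 ]
angle 0.01611896071272285 r 0.16931240908827258 side -0.000504609312110496
eff N 10.047395092958814 -0.27403078108637813
```

carry_out([
  [[0,0.0025,0,0,-1],[0,0.0045,0,0,-1]],
])

```text
clock: 23.45
eef_pos: [0.4322, 0.0783, 0.1917]
orientation: [-0.706, -0.03, 0.029, 0.707]
force: [-4.2, 6.4, 13.0]
width: 0.0254
```

```bash
python3 lev.py
```

```text
23.45 p [0.4322 0.0783 0.1917] x [0.9964 0.0843 0.0013] z [-0.0843  0.9964  0.0026] F [-4.1703  6.3519 13.0009] M [ 0.9947  0.6089 -0.056 ] w 0.025397618464504355 q [ 0.018   0.0777  1.7943  0.0028  1.2685 -1.638 ]
angle 0.025616623118846625 r 0.16929611579645948 side -0.00048419544877125993
eff N 11.970178556264218 -0.1834274534848621
```

carry_out([
  [[0,0,0,0,-1]],
])

```text
clock: 23.55
eef_pos: [0.4322, 0.0783, 0.1916]
orientation: [-0.706, -0.03, 0.029, 0.707]
force: [-4.3, 4.8, 12.1]
width: 0.0251
```

```bash
python3 lev.py;  python3 - <<'E'
from h import *
import cv2
for n in("side","wrist"):
    im,d=arm.get_image(n)
    if n=="side": im=cv2.resize(cv2.convertScaleAbs(im[110:230,185:305],alpha=1.5),None,fx=5,fy=5,interpolation=cv2.INTER_CUBIC)
    cv2.imwrite(f"pics/{n}9.png",im[:,:,::-1])
E
```

```text
23.55 p [0.4322 0.0783 0.1916] x [0.9964 0.0843 0.0013] z [-0.0843  0.9964  0.0026] F [-4.3454  4.8427 12.0597] M [ 1.002   0.5634 -0.0533] w 0.02511370527710038 q [ 0.0181  0.0778  1.7944  0.0028  1.2683 -1.638 ]
angle 0.026070376383856276 r 0.16927279628803402 side -0.0004641416471497709
eff N 10.574248389899568 -0.2622447873971975
```

View pics/side9.png

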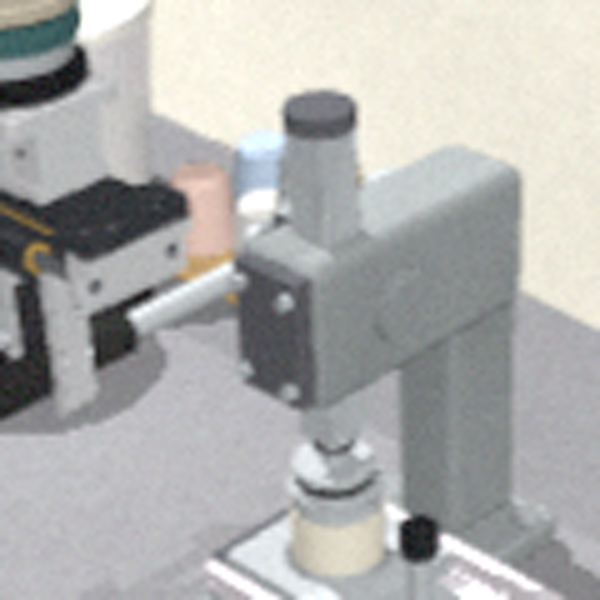

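View pics/wrist9.png

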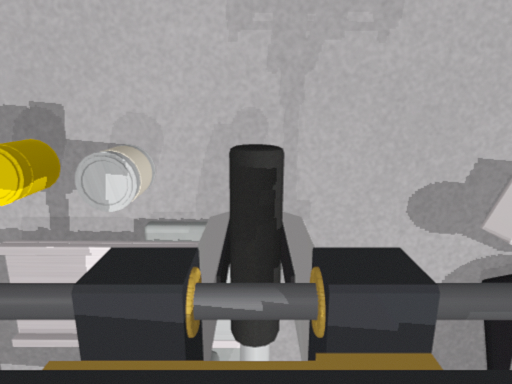

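The load has clearly climbed from about 8 N to 12–13 N, roughly 11 N net of pad friction, and the ram has stopped moving. I'll ease off and let go.

carry_out([
  [[0,-0.01,0,0,-1],[0,-0.02,0,0,-1],[0,-0.02,0,0,-1]],
])

```text
clock: 23.95
eef_pos: [0.4323, 0.0783, 0.1993]
orientation: [-0.705, -0.03, 0.029, 0.707]
force: [-3.4, 4.4, 7.6]
width: 0.0253
```

carry_out([
  [[0,0,0,0,0.3],[0,0,0,0,0.3],[0,0,0,0,0.3],[0,0,0,0,0.3],[0,0,0,0,0.3],[0,0,0,0,0.3]],
])

```text
clock: 24.55
eef_pos: [0.4323, 0.0768, 0.1973]
orientation: [0.707, 0.03, -0.03, -0.706]
force: [0.4, 0.4, 0.0]
width: 0.061
```

carry_out([
  [[0,-0.05,0,0,0.3],[0,-0.1,0,0,0.3],[0,-0.2,0,0,0.3],[0,-0.3,0,0,0.3],[0,-0.4,0,0,0.3],[0,-0.45,0,0,0.3],[-0.2,-0.45,0,0,0.3],[-0.25,-0.45,0,0,0.3]],
])

```text
clock: 25.35
eef_pos: [0.3326, 0.0683, 0.3774]
orientation: [0.707, 0.03, -0.03, -0.706]
force: [-1.3, -0.1, -0.2]
width: 0.0612
```

```bash
python3 - <<'E'
from h import *
st()
import cv2
for n,(x0,x1,y0,y1) in {"scene":(185,295,115,255),"side":(165,335,110,270)}.items():
    im,d=arm.get_image(n); k=4.2 if n=="scene" else 3.7
    cv2.imwrite(f"pics/{n}10.png",cv2.resize(cv2.convertScaleAbs(im[y0:y1,x0:x1,::-1],alpha=1.5),None,fx=k,fy=k,interpolation=cv2.INTER_CUBIC))
    cv2.imwrite(f"pics/{n}10f.png",im[:,:,::-1])
E
```

```text
25.35 p [0.3326 0.0683 0.3774] x [ 0.9964  0.0844 -0.001 ] z [-0.0844  0.9964 -0.0001] F [-1.2592 -0.052  -0.1985] M [ 0.0106  0.0219 -0.0566] w 0.06116068412251666 q [-0.0033 -0.1476  1.5569 -0.0001  1.7333 -1.6586]
```

View pics/side10.png

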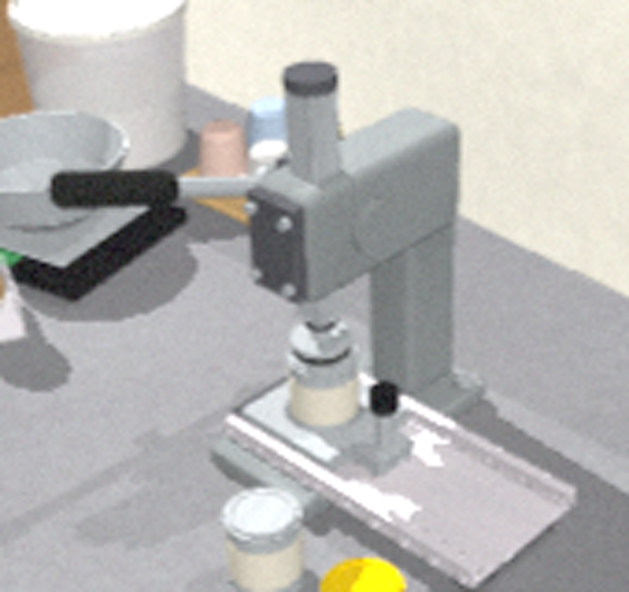

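View pics/scene10.png

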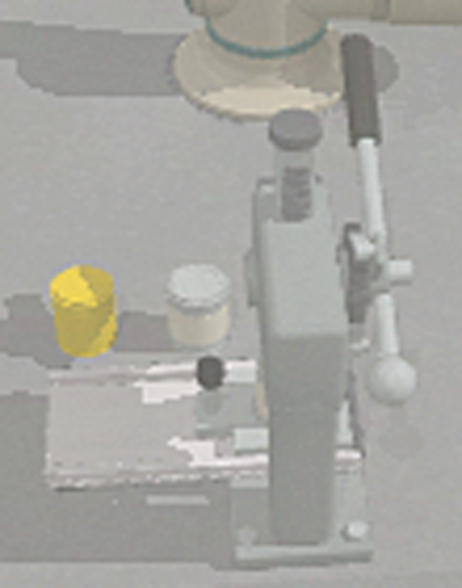

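View pics/side10f.png

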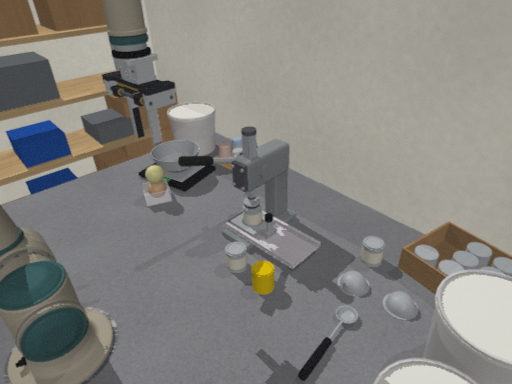

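Lever released; the ram has stayed down and nothing else has moved. As a check I'll zoom in on the lid against the closed look-alike tin_b.

```bash
python3 - <<'E'
import cv2,numpy as np
im=cv2.imread("pics/side10f.png"); im0=np.load("pics/side0.npz")["im"][:,:,::-1]
f=lambda i,x,y:cv2.resize(cv2.convertScaleAbs(i[y:y+48,x:x+30],alpha=1.5),None,fx=8,fy=8,interpolation=cv2.INTER_CUBIC)
cv2.imwrite("pics/cmp.png",np.hstack([f(im,238,190),f(im,221,232),f(im0,270,205)]))
E
```

```text
(no output)
```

View pics/cmp.png

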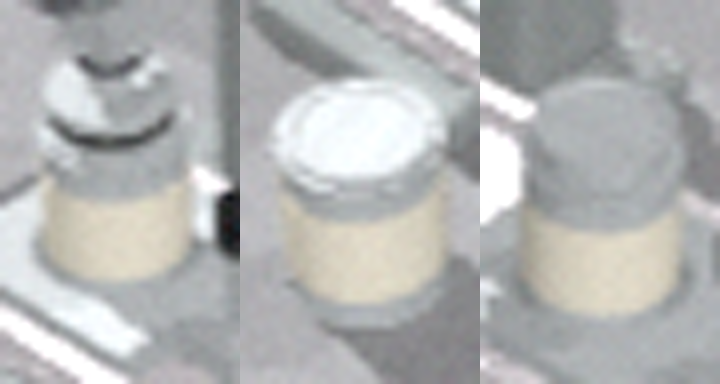

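The picture is too coarse: about 3 mm per pixel, and the disc may have sprung back part of a notch. So I'll feel once more with closed fingertips on top of the grip, which keeps pad friction out of the reading.

```bash
python3 - <<'E'
from h import *
print(sh(G(-.36)+[0,0,.10]))
E
```

```text
[0.2882 0.009  0.0038]
```

carry_out([
  [[0,0,0,0,-1],[0.1,0,0.002,0,-1],[0.2,0,0.004,0,-1],[0.288,0,0.004,0,-1],[0.288,0,0.004,0,-1],[0.288,0,0.004,0,-1]],
])

```text
clock: 26.05
eef_pos: [0.4487, 0.0798, 0.376]
orientation: [-0.706, -0.029, 0.031, 0.707]
force: [-0.1, 0.6, -0.1]
width: 0.0166
```

```bash
python3 - <<'E'
from h import *
import cv2
st()
im,dd=arm.get_image("wrist");c=arm.get_calibration("wrist"); cv2.imwrite("pics/wrist11.png",im[:,:,::-1]); T=c["T"]; print("axis",T[:3,2],T[:3,3])
for u,v in [(256,130),(256,150),(256,170),(256,190),(256,210),(256,225)]:
    d=np.median(dd[v-2:v+3,u-2:u+3]); p=(T@np.array([(u-c["cx"])/c["fx"]*d,(v-c["cy"])/c["fy"]*d,d,1]))[:3]
    q=p-SH; print(u,v,"along",-q@PX,"side",q@PY,"z",q[2])
E
```

```text
26.05 p [0.4487 0.0798 0.376 ] x [ 0.9964  0.0844 -0.0034] z [-0.0844  0.9964  0.0003] F [-0.0795  0.6092 -0.0718] M [ 0.0434 -0.0127 -0.0291] w 0.016649630523390992 q [ 0.0231  0.0418  1.3856  0.      1.7176 -1.6322]
axis [ 0.2301  0.0201 -0.973 ] [0.3814 0.0734 0.5544]
256 130 along 0.20207417171954603 side -0.00027720143428036387 z 0.08201429792109857
256 150 along 0.18738553450191417 side -0.00028184670180191767 z 0.08556631643114285
256 170 along 0.170865314537149 side -0.000258787266577457 z 0.07943996053102112
256 190 along 0.15283518585401337 side -0.00023170862655959906 z 0.07206962303666567
256 210 along 0.13355149527848392 side -0.00020553328100990614 z 0.0651837987605767
256 225 along 0.11771017434587969 side -0.00018188609541997417 z 0.058759790830911846
```

View pics/wrist11.png

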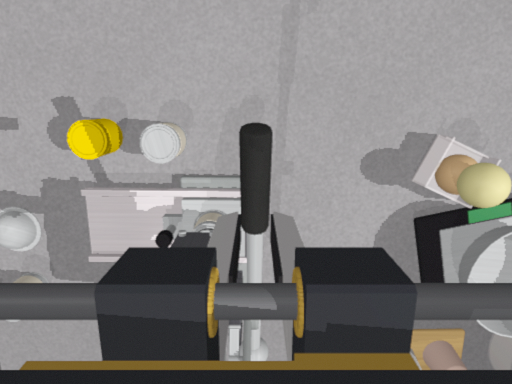

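```bash
python3 - <<'E'
from h import *
T=lambda a:G(a)+[0,0,.013/np.cos(a)]
print(T(-.367),sh(T(-.367)))
for a in np.arange(-.35,.16,.05): d=(T(a)-T(-.367)); print(round(a,2),"x %.4f y %.4f"%(d@PX/.4,-d[2]/.4), T(a)[2])
E
```

```text
[0.4427 0.0796 0.2899] [-0.0123  0.2168  0.0007]
-0.35 x -0.0025 y 0.0070 0.2871316496514122
-0.3 x -0.0093 y 0.0277 0.2788462059524228
-0.25 x -0.0151 y 0.0486 0.2704757783850659
-0.2 x -0.0198 y 0.0697 0.2620381912193959
-0.15 x -0.0235 y 0.0909 0.25355211627526947
-0.1 x -0.0262 y 0.1122 0.2450369527691667
-0.05 x -0.0278 y 0.1335 0.2365127257203253
-0.0 x -0.0283 y 0.1548 0.228
0.05 x -0.0278 y 0.1760 0.2195198081682947
0.1 x -0.0262 y 0.1971 0.21109359110924514
0.15 x -0.0235 y 0.2180 0.20274315123424577
```

carry_out([
  [[-0.012,0.08,0,0,-1],[-0.012,0.16,0,0,-1],[-0.012,0.2,0,0,-1],[-0.012,0.21,0,0,-1],[-0.013,0.217,0,0,-1],[-0.013,0.217,0,0,-1]],
])

```text
clock: 26.7
eef_pos: [0.4423, 0.0793, 0.2917]
orientation: [-0.706, -0.03, 0.029, 0.706]
force: [-0.0, -0.8, 0.6]
width: 0.0006
```

carry_out([
  [[-0.0025,0.007,0,0,-1],[-0.005,0.014,0,0,-1]],
])

```text
clock: 26.9
eef_pos: [0.4407, 0.0792, 0.286]
orientation: [0.706, 0.031, -0.029, -0.706]
force: [0.3, -0.2, 2.3]
width: 0.0005
```

carry_out([
  [[-0.0022,0.007,0,0,-1],[-0.0044,0.014,0,0,-1]],
])

```text
clock: 27.1
eef_pos: [0.4384, 0.079, 0.2797]
orientation: [-0.706, -0.03, 0.03, 0.706]
force: [-1.2, -0.0, 2.2]
width: 0.0004
```

carry_out([
  [[-0.002,0.006,0,0,-1],[-0.0038,0.012,0,0,-1]],
])

```text
clock: 27.3
eef_pos: [0.4367, 0.0789, 0.2745]
orientation: [-0.706, -0.03, 0.03, 0.706]
force: [-0.9, 0.6, 1.0]
width: 0.0003
```

carry_out([
  [[-0.0016,0.006,0,0,-1],[-0.0032,0.012,0,0,-1]],
])

```text
clock: 27.5
eef_pos: [0.4354, 0.0788, 0.2697]
orientation: [-0.706, -0.03, 0.03, 0.707]
force: [-0.7, -0.5, 1.6]
width: 0.0005
```

carry_out([
  [[-0.0013,0.006,0,0,-1],[-0.0026,0.012,0,0,-1]],
])

```text
clock: 27.7
eef_pos: [0.4345, 0.0787, 0.2649]
orientation: [-0.706, -0.03, 0.03, 0.707]
force: [-1.3, -0.2, 1.8]
width: 0.0001
```

carry_out([
  [[-0.0011,0.006,0,0,-1],[-0.0022,0.012,0,0,-1]],
])

```text
clock: 27.9
eef_pos: [0.4336, 0.0786, 0.2601]
orientation: [-0.706, -0.03, 0.03, 0.707]
force: [-0.5, 0.6, 1.1]
width: 0.0002
```

carry_out([
  [[-0.0009,0.006,0,0,-1],[-0.0018,0.012,0,0,-1]],
])

```text
clock: 28.1
eef_pos: [0.4329, 0.0786, 0.2553]
orientation: [-0.706, -0.03, 0.03, 0.707]
force: [-1.1, 0.1, 1.8]
width: -0.0001
```

carry_out([
  [[-0.0007,0.006,0,0,-1],[-0.0014,0.012,0,0,-1]],
])

```text
clock: 28.3
eef_pos: [0.4324, 0.0785, 0.2505]
orientation: [-0.706, -0.03, 0.03, 0.707]
force: [-0.9, 0.1, 1.4]
width: 0.0003
```

carry_out([
  [[-0.0005,0.005,0,0,-1]],
])

```text
clock: 28.4
eef_pos: [0.4322, 0.0785, 0.2485]
orientation: [-0.706, -0.03, 0.03, 0.707]
force: [-0.3, -0.2, 2.7]
width: 0.0007
```

carry_out([
  [[-0.0004,0.005,0,0,-1]],
])

```text
clock: 28.5
eef_pos: [0.4319, 0.0785, 0.2466]
orientation: [-0.706, -0.03, 0.03, 0.707]
force: [-1.4, -0.2, 3.8]
width: 0.0006
```

carry_out([
  [[-0.0003,0.005,0,0,-1]],
])

```text
clock: 28.6
eef_pos: [0.4316, 0.0785, 0.2447]
orientation: [-0.706, -0.03, 0.03, 0.706]
force: [-2.4, -0.3, 3.1]
width: 0.0007
```

carry_out([
  [[-0.0003,0.005,0,0,-1]],
])

```text
clock: 28.7
eef_pos: [0.4314, 0.0784, 0.2427]
orientation: [-0.706, -0.03, 0.03, 0.706]
force: [-3.8, -0.5, 4.8]
width: 0.0005
```

carry_out([
  [[-0.0002,0.005,0,0,-1]],
])

```text
clock: 28.8
eef_pos: [0.4313, 0.0784, 0.2408]
orientation: [-0.706, -0.03, 0.03, 0.706]
force: [-2.9, 0.4, 6.3]
width: 0.0006
```

carry_out([
  [[-0.0002,0.0025,0,0,-1]],
])

```text
clock: 28.9
eef_pos: [0.4311, 0.0784, 0.2398]
orientation: [0.706, 0.03, -0.03, -0.706]
force: [-4.5, 0.3, 6.0]
width: 0.0006
```

carry_out([
  [[-0.0001,0.0035,0,0,-1]],
])

```text
clock: 29.0
eef_pos: [0.4309, 0.0784, 0.2385]
orientation: [-0.706, -0.029, 0.03, 0.706]
force: [-3.9, -0.8, 6.4]
width: 0.0005
```

carry_out([
  [[-0.0001,0.0035,0,0,-1]],
])

```text
clock: 29.1
eef_pos: [0.4308, 0.0784, 0.2372]
orientation: [0.706, 0.029, -0.03, -0.706]
force: [-5.4, -0.6, 7.3]
width: 0.0005
```

carry_out([
  [[-0.0001,0.0035,0,0,-1]],
])

```text
clock: 29.2
eef_pos: [0.4306, 0.0784, 0.2358]
orientation: [0.707, 0.029, -0.03, -0.706]
force: [-5.1, -0.1, 7.6]
width: 0.0007
```

carry_out([
  [[0,0.0025,0,0,-1]],
])

```text
clock: 29.3
eef_pos: [0.4305, 0.0784, 0.2349]
orientation: [0.706, 0.029, -0.031, -0.706]
force: [-5.3, -0.3, 9.0]
width: 0.0007
```

carry_out([
  [[0,0.003,0,0,-1]],
])

```text
clock: 29.4
eef_pos: [0.4304, 0.0784, 0.2338]
orientation: [0.707, 0.029, -0.031, -0.706]
force: [-5.2, -0.3, 8.8]
width: 0.0006
```

carry_out([
  [[0,0.0025,0,0,-1]],
])

```text
clock: 29.5
eef_pos: [0.4303, 0.0784, 0.2328]
orientation: [0.707, 0.029, -0.031, -0.706]
force: [-5.9, 0.2, 9.5]
width: 0.0006
```

carry_out([
  [[0,0.0025,0,0,-1]],
])

```text
clock: 29.6
eef_pos: [0.4302, 0.0783, 0.2319]
orientation: [0.707, 0.029, -0.031, -0.706]
force: [-6.7, 0.0, 9.6]
width: 0.0003
```

carry_out([
  [[0,0.003,0,0,-1]],
])

```text
clock: 29.7
eef_pos: [0.4301, 0.0783, 0.2307]
orientation: [0.707, 0.029, -0.031, -0.706]
force: [-6.5, 0.1, 10.3]
width: 0.0007
```

carry_out([
  [[0,0.0025,0,0,-1]],
])

```text
clock: 29.8
eef_pos: [0.4301, 0.0783, 0.2298]
orientation: [0.707, 0.029, -0.031, -0.706]
force: [-6.3, -0.2, 9.7]
width: 0.0005
```

carry_out([
  [[0,0.0025,0,0,-1]],
])

```text
clock: 29.9
eef_pos: [0.43, 0.0783, 0.2289]
orientation: [0.707, 0.029, -0.031, -0.706]
force: [-5.9, -0.6, 10.7]
width: -0.0
```

carry_out([
  [[0,0.003,0,0,-1]],
])

```text
clock: 30.0
eef_pos: [0.4299, 0.0783, 0.2278]
orientation: [0.707, 0.029, -0.031, -0.706]
force: [-6.9, -1.1, 10.9]
width: 0.0002
```

carry_out([
  [[0,0.003,0,0,-1]],
])

```text
clock: 30.1
eef_pos: [0.4298, 0.0783, 0.2266]
orientation: [0.707, 0.029, -0.031, -0.706]
force: [-7.0, -1.1, 12.5]
width: 0.0005
```

carry_out([
  [[0,0,0,0,-1]],
])

```text
clock: 30.2
eef_pos: [0.4298, 0.0783, 0.2265]
orientation: [0.707, 0.029, -0.031, -0.706]
force: [-7.5, -1.6, 10.8]
width: 0.0003
```

carry_out([
  [[0,0,0,0,-1]],
])

```text
clock: 30.3
eef_pos: [0.4298, 0.0783, 0.2266]
orientation: [0.707, 0.029, -0.031, -0.706]
force: [-6.3, -0.7, 10.7]
width: 0.0004
```

The load climbed steadily from 3 N through the 7–8 N sliding level to about 11 N with no plateau, so the lid is home. I'll let go and retreat.

carry_out([
  [[0,-0.015,0,0,-1],[0,-0.03,0,0,-1],[0,-0.05,0,0,-1],[0,-0.1,0,0,-1],[0,-0.2,0,0,-1],[0,-0.32,0,0,-1],[0,-0.4,0,0,-1],[-0.12,-0.42,0,0,-1]],
])

```text
clock: 31.1
eef_pos: [0.3903, 0.0744, 0.3958]
orientation: [-0.706, -0.033, 0.027, 0.706]
force: [-1.4, 0.1, -0.9]
width: 0.0004
```

carry_out([
  [[-0.12,0,0,0,-1],[-0.2,0,0,0,-1],[-0.2,0,0,0,-1]],
])

```text
clock: 31.4
eef_pos: [0.3015, 0.0676, 0.3947]
orientation: [0.706, 0.031, -0.029, -0.706]
force: [0.6, 1.0, 0.1]
width: 0.0006
```

```bash
python3 - <<'E'
from h import *
st()
import cv2
for n,(x0,x1,y0,y1) in {"scene":(185,295,115,255),"side":(165,335,110,270)}.items():
    im,d=arm.get_image(n)
    cv2.imwrite(f"pics/{n}12f.png",im[:,:,::-1])
E
```

```text
31.4 p [0.3015 0.0676 0.3947] x [0.9964 0.0844 0.0036] z [-0.0844  0.9964 -0.0002] F [0.6188 0.9776 0.1498] M [ 0.0719 -0.0342 -0.0297] w 0.0006114877945528894 q [-0.006  -0.1992  1.5547  0.0001  1.7825 -1.6613]
```

View pics/side12f.png

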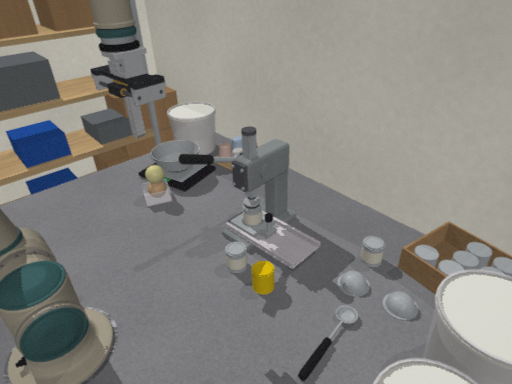

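View pics/scene12f.png

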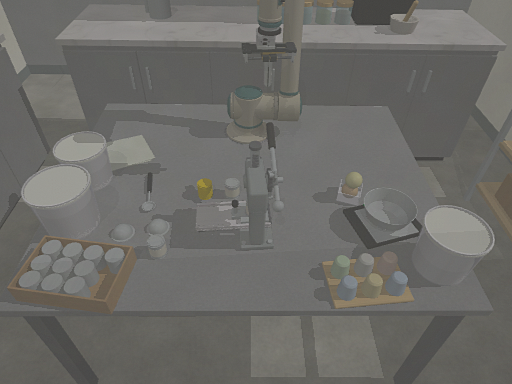

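The tin is under the ram, the lever is free, the plate is home with its knob at scene pixel (235,203), and the other objects look unmoved. Handing in.

```bash
python3 -c "
from cell import arm
print(arm.hand_in())"
```

```text
the job is handed in; nothing more can be done
None
```

I pushed the plate in to its stop, pressed the lid home with the ratchet lever, let go and handed in at about 31.5 s of the 66 s allowed.

- **Plate:** it stood firm at 21 N with no further travel. The knob measured 68.2 mm from the ram axis, against 68 mm expected.
- **Lid:** two full swings and part of a third brought the lever load from about 8 N (lid sliding) up to 12–13 N. About 11 N of that was on the lever, net of friction in the finger pads.
- **Second push:** the fingers had slipped a little on the grip, so I pressed once more with closed fingertips on top of it. The load climbed with no sliding plateau to about 11 N (one reading of 12.5 N), below the 17 N or so that dents the tin.
- **Final pictures:** the tin stands under the ram, the lever is free, and everything else looks where it was. The robot touches nothing.

Two checks were weaker:
- **Stiffness:** the load climbed at only about 0.5 N per mm instead of the stated 0.9.
- **Lid in the pictures:** the side view was too coarse, about 3 mm per pixel, to confirm that the lid is flush. That rests on the feel of the lever alone.

After I let go, the spring swung the lever back up to about -0.37 rad the first time; I did not measure where it came to rest after the last push.

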